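# Set an over/under scale for a master batch of couplings

### The arm

A 6-joint arm with a two-finger parallel gripper is mounted at the origin on the work surface. World frame = base frame: x ahead of the robot, y to its left, z up, the work surface at z = 0. Lengths are in mm, angles in rad, forces in N, time in s.
With the tool pointing down it reaches from about 275 to 750 mm from the base axis. Payload 10.2 kg.
Tool frame: the origin (TCP) lies at the very end of the fingers, on their centre line; the grasp point (between the pads) lies 19 mm behind it (ctrl.grip_depth is the distance from the TCP to the grasp point, in mm); z points along the fingers, x is the direction in which the jaws open and shut, and the axes are right-handed (so a half turn about z gives the same grasp; the last joint's range is limited). The gripper opens to 85 mm and grips with 20 to 120 N. Pads are 22 mm wide; open, the fingers measure 114 mm over their backs; the gripper's body (76 mm by 85 mm) begins 54 mm behind the grasp point. The pads swing forward as they close: fully open they stand 13 mm farther back than shut.
Start: joints at [0.998, 0.313, 1.498, -0, 1.331, -0.223], TCP at [179.935, 493.208, 203.394] pointing down, gripper open.
Joint ranges: [-2.94, 2.94], [-0.97, 2.17], [0.19, 2.56], [-1.23, 4.37], [0.02, 3.11], [-2.88, 2.88]. Speed limits (rad/s): [2.39, 2.39, 3.01, 3.14, 3.14, 3.14].

### API

Orientations are given as a unit quaternion [w, x, y, z].
In Python, from rig import ctrl gives the robot as it stands.
- The arm moves only by the tool play_rows, never from a script. Its argument "motion" is a list of rows, each a list of 2 entries, a list of its own where there are three numbers: the shift along the tool's x, y, z in mm, then the turn, a rotation vector about the tool's x, y, z in degrees. A call has 1 to 20 rows; each row shifts and turns the commanded pose from where the row before left it, along the tool's axes as they then stand; what a row does not reach is not made up. A row lasts 1/12 s, in which the tool goes at most 41.7 mm and 7.16 degrees, less where a joint would pass 70% of its speed; a pose out of reach is approached as far as the arm can. A call with a gripper value outside its range is refused whole. "fingers" is the finger opening in mm, from 0 to 85.4, set as the call begins (left out, the last holds). The fingers move at their own pace and stop on an object; "squeeze" is the grip in N (left out, the last holds). Time passes only in rows, so rows that do not move let the fingers close. It gives the time, the measured TCP pose, the force and the opening at its end, in the units of the state.
- ctrl.sense(): the state, without advancing time (a new reading comes with each control period).
- ctrl.capture(name): name is "scene" or "top" or "wrist"; returns the picture (400x640x3 uint8, red, green, blue); there is no depth.
- ctrl.get_calibration(name): a dict with "K" (3x3 intrinsics, pixels), "R" (3x3) and "t" (3): a world point X has camera coordinates R X + t; the wrist camera has in their place "tool_from_camera" (4x4, takes a point from camera to tool coordinates, whose origin is the TCP and whose axes are the tool frame's). Camera axes: x right, y down, z forward; pixel columns grow to the right and rows downward; lengths in mm; the calibration is good to about 2 mm. A picture is of the moment at which its call begins: read the wrist's pose just before it. get_calibration takes no time and is no camera call.
- ctrl.finish_job(): hands the job in, once; it reports no verdict.
Trained networks look in the newest picture that a camera, given by its name, has taken for a name from the list of things; names that differ only in an ending like _2 or _b are one class to them, and where a whole thing is asked for, a point or a joint stands for the part that bears it (a point fixed in the world has none). Each returns a list of dicts, best first, with "p" (0 to 1); they miss things now and then, are a little off and sometimes report something else, mostly with a low value. They report only what shows in the picture. A call takes as long as a camera call. They do not tell look-alikes from the thing itself.
- ctrl.spot_in(camera, name): "position" ([column, row] as shares, 0 to 1, of the picture: columns of its width, rows of its height, amid what is visible of it).
The state is a dict: "time_s": time; "joints": joint angles; "dq": joint speeds; "tau": joint torques, N m; "eef_pos": TCP position; "ee_rot": TCP orientation; "force": force on the tool from outside, world axes, zero at the start; "wrist_torque": the same for the moment, N m; "grip_width": opening from 0.0 (shut) to 1.0 (fully open).
Only numpy, scipy, OpenCV 4.12 (cv2) and the standard library are available. Lean on these libraries where they do the work, as an engineer would, in place of code of your own. Each camera call takes 0.05 s, during which the arm holds its last target. There are 200 camera calls.

### The job

Set up the bench scale for checking batches of pipe couplings. First turn the damping knob clockwise fully to its stop, then back exactly four clicks. Stand the blue carrier squarely in the middle of the scale's platform, load every flanged steel coupling on the bench into it, and with that master batch on the scale turn the dial's bezel until the pointer reads zero; disturb nothing else on the bench.

Things in the scene. Friction and masses are not known exactly. Their poses are not given: they have to be found in the camera images.
- damper (a joint): damping knob on the scale's far head, right-hand end seen from the robot. Rad, growing CLOCKWISE seen from above about its vertical axis; 0 = anticlockwise stop, 4.189 = clockwise stop. It clicks every 20 degrees (0.349 rad) and rests only at clicks (multiples of 0.349); about 0.03 N m takes it over a click; left between two clicks it snaps to the nearer
- damper_grip (a point): middle of the damping knob (round, black, knurled, 40 mm diameter, 26 mm tall, white line on top; the smaller of the two round things on the head), on its axis, 13 mm below its top; its underside stands 12 mm above the head on a 28 mm thick boss
- bezel (a joint): bezel of the dial at the left-hand end of the scale's far head: ring and white face turn together about a vertical axis with light friction (0.04 N m) and stay where left. Rad, growing CLOCKWISE seen from above, range 0 to 5.6; at 0 the zero mark points away along the scale's +x
- bezel_grip (a point): middle of the bezel (aluminium ring of 60 mm outer diameter, 26 mm tall, round a white face of 40 divisions of 9 degrees), on its axis, 13 mm below its top; its underside stands 12 mm above the head on a 40 mm thick boss
- zero_mark (a point): the zero mark: the single broad black bar on the bezel's rim and face; this point is 21 mm from the bezel's axis
- pointer (a joint): red pointer of the dial, under the bezel's rim; moved only by the weight on the platform (2.75 rad per kg, CLOCKWISE from above, 0 when unloaded and then pointing along the scale's +x). It settles within about a second. The dial reads zero when joint bezel equals joint pointer
- pointer_tip (a point): tip of the pointer, 21 mm from the axis; directly by the zero mark when the dial reads zero
- platform (a joint): sprung platform of the scale: value in m, how far it has sunk (0 unloaded, 9.8 mm per kg, 20 mm at most)
- platform_top (a point): centre of the top face of the scale's platform, a steel plate 165 mm (x) by 180 mm (y), 48 mm above the table unloaded; its x axis points towards the head with the dial and knob, which begins 120 mm from here; the head's flat top is 40 mm above the table
- carrier_handle (a point): blue open tray, 132 mm (x) by 150 mm (y), about 0.4 kg, walls 22 mm high, walls and floor 4 mm thick; a 10 mm thick wall along y across its middle rises as a handle (60 mm long, top 66 mm above the underside). This point: on the handle, 48 mm above the underside, over the centre; x across the handle. The compartments beside the handle are 57 by 142 mm, centred at x = +-33.5 mm
- coupling0_mid (a point): flanged steel pipe coupling (one of two to four alike; absent ones have no pose): flange of 44 mm diameter, 10 mm thick, below a round spigot of 26 mm diameter, 48 mm tall in all, 0.18 kg. This point is on its axis half-way up (24 mm above the underside); z along the axis, towards the spigot
- coupling1_mid (a point): another flanged steel pipe coupling, same as coupling0
- coupling2_mid (a point): another flanged steel pipe coupling, same as coupling0
- coupling3_mid (a point): another flanged steel pipe coupling, same as coupling0
- jar: small closed jar, 44 mm diameter, 50 mm tall, standing among the couplings, not part of the job; origin at the centre of its underside
- bushing: brass bushing, a ring 50 mm across and 22 mm tall, among the couplings, not part of the job; origin at the centre of its underside
- tape: roll of packing tape, 100 mm diameter, 48 mm tall, right of the scale, not part of the job; origin at the centre of its underside
- screwdriver: screwdriver lying at the right, not part of the job; origin on its length, at the table
- carton: small carton 120 x 90 x 70 mm, at the right, not part of the job; origin at the centre of its underside
- mug: white mug, 80 mm diameter, 90 mm tall, at the left, not part of the job; origin at the centre of its underside
Not all that is in view belongs to the job. What is shaped like the part that bears carrier_handle but yellow is not meant. Leave any pink look-alike of the part that bears coupling3_mid alone.

How it is judged:
By the outcome, as a careful person would: the job done as asked, in the order asked, and still so for the second after the job is handed in, with the robot touching nothing.
Of coupling0, coupling1, coupling2, coupling3 only 2 to 4 are there at a start; the rules pass over those that are not, and their reading is None.
At some moment in a run one of coupling0, coupling1, coupling2, coupling3 may be knocked a few centimetres aside while the robot is not near it.
Once in a run the grip may slacken for a moment while it holds something.
It also fails if it takes over 210 s, if anything falls off the work surface, if the arm or the gripper's body presses on something with over 40 N, if the wrist force passes 120 N, or if a joint passes its speed limit or range.

## Working session

There is one attempt and no reset: what is moved stays moved. The work goes in short steps, Python scripts to look and compute and a tool call to move; the robot and the scene stay as the last step left them, time stands still between calls to the robot, and variables do not carry over. Pictures are saved under pics/ and viewed, about 12 in all and at most 16, crops included, and the job is handed in when it is done.

Besides the shell and the picture viewer there is one more tool, called after "Request:" as a command line: name --argument value ..., lists and objects as JSON in quotes. play_rows: Moves the arm, as the interface text tells. Its arguments: {"type":"object","properties":{"motion":{"type":"array"},"fingers":{"type":"number"},"squeeze":{"type":"number"}},"required":["motion"]}

```bash
mkdir -p pics; ls; python3 - <<'E'
from rig import ctrl
import cv2,numpy as np
print(ctrl.sense())
for c in("scene","top"):
    im=ctrl.capture(c); cv2.imwrite(f"pics/{c}0.png",im[:,:,::-1])
    k=ctrl.get_calibration(c); print(c,{a:np.round(b,4).tolist() for a,b in k.items()})
    for n in("damper_grip","bezel_grip","zero_mark","pointer_tip","platform_top","carrier_handle","coupling0_mid","jar","bushing"):
        print(n,[(round(d["p"],2),np.round(np.array(d["position"])*[640,400],1).tolist()) for d in ctrl.spot_in(c,n)])
print({a:np.round(b,4).tolist() for a,b in ctrl.get_calibration("wrist").items()})
E
```

```text
pics
{'time_s': 0.0, 'joints': array([ 9.97583773e-01,  3.13484384e-01,  1.49844402e+00, -2.20715995e-05,
        1.33100675e+00, -2.23423947e-01]), 'dq': array([ 4.48380112e-04,  4.85497026e-05,  8.43435705e-04, -8.64421323e-04,
       -5.97170986e-04, -1.24160031e-03]), 'tau': array([ 4.25848948e-04, -4.12267292e+01, -2.59739506e+01, -1.88817007e-04,
        4.20988115e-03,  5.07096820e-05]), 'eef_pos': array([179.78035651, 492.94121688, 202.81489952]), 'ee_rot': array([ 2.63312334e-04,  8.19357578e-01,  5.73282399e-01, -6.17540725e-04]), 'force': array([ 0.3487632 ,  0.24412193, -0.42978214]), 'wrist_torque': array([ 0.00924453, -0.00431473,  0.04691035]), 'grip_width': 0.9981686449203255}
scene {'K': [[440.485, 0.0, 313.7094], [0.0, 440.485, 197.4908], [0.0, 0.0, 1.0]], 'R': [[-0.7656, 0.6432, 0.0143], [0.3317, 0.4136, -0.8479], [-0.5513, -0.6444, -0.5299]], 't': [363.9814, -95.3104, 1645.5392]}
damper_grip []
bezel_grip [(0.66, [265.5, 229.5])]
zero_mark [(0.81, [265.0, 229.8])]
pointer_tip []
platform_top [(0.78, [309.5, 210.1]), (0.58, [335.6, 277.2])]
carrier_handle [(0.85, [
[... 348 characters left out ...]
53, -0.9967]], 't': [-0.3945, 449.8028, 1157.8028]}
damper_grip [(0.45, [348.0, 136.0]), (0.29, [173.9, 159.8])]
bezel_grip [(0.86, [315.6, 128.3]), (0.61, [219.3, 207.3])]
zero_mark [(0.67, [174.7, 157.5]), (0.66, [349.3, 136.1])]
pointer_tip [(0.52, [315.5, 125.8])]
platform_top [(0.6, [321.8, 183.6])]
carrier_handle [(0.83, [423.1, 204.4]), (0.74, [414.2, 277.5])]
coupling0_mid []
jar [(0.77, [215.9, 153.8]), (0.67, [316.7, 128.4])]
bushing [(0.61, [253.8, 178.0])]
{'K': [[291.3015, 0.0, 317.4389], [0.0, 291.3015, 205.1212], [0.0, 0.0, 1.0]], 'tool_from_camera': [[1.0, 0.0002, -0.0011, 0.829], [0.0001, 0.9596, 0.2815, -71.3939], [0.0011, -0.2815, 0.9596, -170.6347], [0.0, 0.0, 0.0, 1.0]]}
```

```bash
python3 - <<'E'
import cv2
im=cv2.imread("pics/top0.png")[80:330,120:500]
cv2.imwrite("pics/t1.png",cv2.resize(im,(798,525),interpolation=cv2.INTER_CUBIC))
im=cv2.imread("pics/scene0.png")[100:350,190:510]
cv2.imwrite("pics/s1.png",cv2.resize(im,(768,600),interpolation=cv2.INTER_CUBIC))
E
```

```text
(no output)
```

View pics/t1.png

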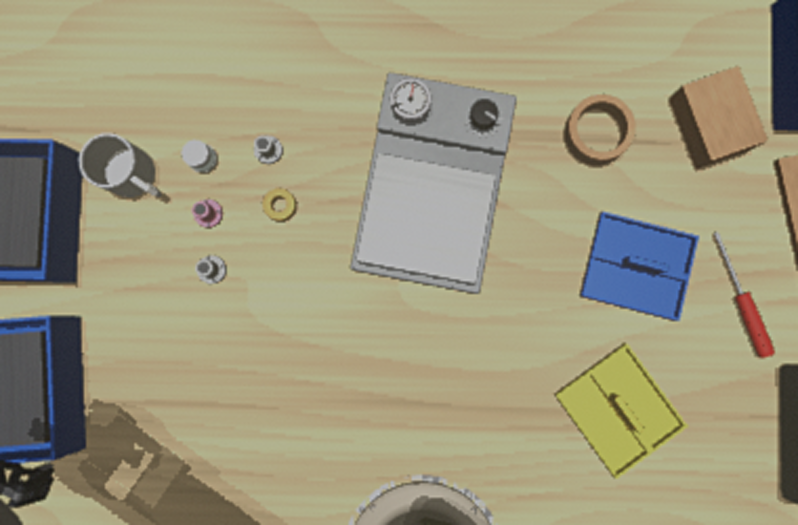

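View pics/s1.png

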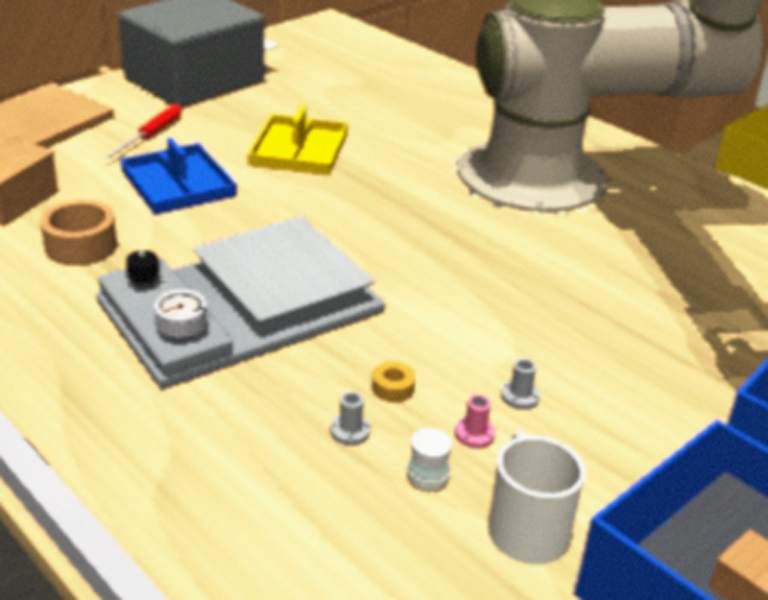

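```bash
cat > h.py <<'E'
from rig import ctrl
import cv2,numpy as np
from scipy.spatial.transform import Rotation as Ro
def pose():
    s=ctrl.sense(); q=np.array(s["ee_rot"]); R=Ro.from_quat(q[[1,2,3,0]]).as_matrix()
    return s,R,np.array(s["eef_pos"])
def cam(c):
    k=ctrl.get_calibration(c); K=np.array(k["K"])
    if c=="wrist":
        s,R,p=pose(); T=np.array(k["tool_from_camera"]); Rc=R@T[:3,:3]; o=R@T[:3,3]+p
        return K,Rc,o
    R=np.array(k["R"]); return K,R.T,-R.T@np.array(k["t"])
def unproj(C,uv,z):
    K,Rc,o=C; d=Rc@np.linalg.solve(K,[uv[0],uv[1],1.]); return o+d*(z-o[2])/d[2]
def proj(C,X):
    K,Rc,o=C; x=K@(Rc.T@(np.array(X,float)-o)); return x[:2]/x[2]
def go(xyz,yaw=None):
    """yaw = world direction (deg) of tool x. turn first, then shift"""
    s,R,p=pose(); cy=np.degrees(np.arctan2(R[1,0],R[0,0]))
    t=0 if yaw is None else (cy-yaw+90)%180-90
    if yaw is not None: print("cur yaw %.1f  turn about tool z %.1f (j6 %.0f deg)"%(cy,t,np.degrees(s["joints"][5])))
    f=np.radians(cy-t); Rn=np.array([[np.cos(f),np.sin(f),0],[np.sin(f),-np.cos(f),0],[0,0,-1]])
    d=Rn.T@(np.array(xyz)-p); print("t %.1f shift"%s["time_s"],np.round(d,1),"tilt",np.round(Rn[:,2]@R[:,2],5))
def snap(c,name,box=None,size=None):
    C=cam(c); im=ctrl.capture(c)[:,:,::-1].copy()
    cv2.imwrite("pics/full_"+name,im)
    if box: im=im[box[1]:box[3],box[0]:box[2]]
    if size: im=cv2.resize(im,size,interpolation=cv2.INTER_CUBIC)
    cv2.imwrite("pics/"+name,im); return C
def spots(c,n):
    return [(round(d["p"],2),np.array(d["position"])*[640,400]) for d in ctrl.spot_in(c,n)]
E
python3 - <<'E'
from h import *
C=cam("top")
f=lambda x,y,z:np.round(unproj(C,(120+x/2.1,80+y/2.1),z),0)[:2]
for n,x,y,z in [("knob",484,108,106),("bezel",410,98,118),("pl a",380,152,48),("pl b",500,173,48),("pl c",355,268,48),("pl d",477,286,48),("car a",602,211,22),("car b",698,237,22),("car c",581,296,22),("car d",678,320,22),("handle",642,262,66),("cpA",266,143,48),("cpB",209,266,48),("pink",206,208,48),("jar",199,150,50),("bush",280,204,22),("tape",600,128,48),("mug",115,160,90)]:
    print(n,f(x,y,z))
go([560,-60,300],90)
E
```

```text
knob [654. -76.]
bezel [663.  30.]
pl a [600.  74.]
pl b [ 573. -105.]
pl c [426. 106.]
pl d [404. -74.]
car a [ 523. -263.]
car b [ 486. -408.]
car c [ 393. -232.]
car d [ 361. -377.]
handle [ 443. -311.]
cpA [610. 245.]
cpB [425. 322.]
pink [511. 330.]
jar [597. 344.]
bush [523. 225.]
tape [ 644. -253.]
mug [572. 452.]
cur yaw 70.0  turn about tool z -20.0 (j6 -13 deg)
t 1.0 shift [-553.2  380.1  -96.6] tilt 1.0
```

View pics/top0.png

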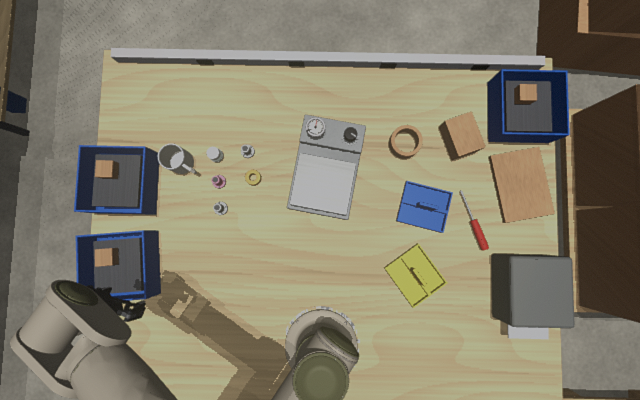

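Request:
play_rows --motion '[[[0,0,-3],[0,0,-6.7]],[[0,0,-3],[0,0,-6.7]],[[0,0,-4],[0,0,-6.6]]]' --fingers 85

```text
time_s: 1.25
eef_pos: [179.9, 493.1, 213.4]
ee_rot: [0.0, 0.705, 0.709, -0.0]
force: [0.1, -0.6, -0.6]
grip_width: 0.998
```

Request:
play_rows --motion '[[[-15,10,-1],[0,0,0]],[[-29,20,-1],[0,0,0]],[[-29,20,-1],[0,0,0]],[[-29,20,-1],[0,0,0]],[[-29,20,-1],[0,0,0]],[[-29,20,-1],[0,0,0]],[[-29,20,-1],[0,0,0]],[[-29,20,-1],[0,0,0]],[[-29,20,-1],[0,0,0]],[[-29,20,-1],[0,0,0]],[[-29,20,-1],[0,0,0]],[[-29,20,-1],[0,0,0]],[[-29,20,-1],[0,0,0]],[[-29,20,-1],[0,0,0]],[[-29,20,-1],[0,0,0]],[[-29,20,-1],[0,0,0]],[[-29,20,-1],[0,0,0]],[[-29,20,-1],[0,0,0]],[[-29,20,-1],[0,0,0]],[[-17,10,0],[0,0,0]]]'

```text
time_s: 2.92
eef_pos: [560.9, -64.0, 232.0]
ee_rot: [0.0, 0.708, 0.706, -0.0]
force: [0.1, -0.1, -0.5]
grip_width: 0.999
```

Request:
play_rows --motion '[[[0,0,0],[0,0,0]],[[0,0,0],[0,0,0]]]'

```text
time_s: 3.08
eef_pos: [559.5, -61.6, 231.9]
ee_rot: [-0.0, 0.708, 0.706, -0.0]
force: [-0.2, 0.4, 0.6]
grip_width: 0.994
```

```bash
python3 - <<'E'
from h import *
s,R,p=pose(); print(s["time_s"],p,s["force"])
C=snap("wrist","w1.png")
for X in([654,-76,106],[663,30,118],[501,0,48]): print(proj(C,X).round(1))
for n in("damper_grip","bezel_grip","zero_mark","pointer_tip","platform_top"): print(n,[(q,v.round(1)) for q,v in spots("wrist",n)])
E
```

```text
3.0833 [559.54886668 -61.6142524  231.88926109] [-0.24180491  0.37762256  0.62468646]
[304.5 271.7]
[400.1 284.3]
[369.2 130.9]
damper_grip [(0.87, array([305.4, 257.6])), (0.35, array([ 48.9, 259.4]))]
bezel_grip [(0.64, array([383.6, 270.2]))]
zero_mark [(0.85, array([385.7, 270.7]))]
pointer_tip [(0.21, array([541.1, 149.7])), (0.16, array([ 13.5, 102.9]))]
platform_top [(0.8, array([375.8, 127.6]))]
```

View pics/w1.png

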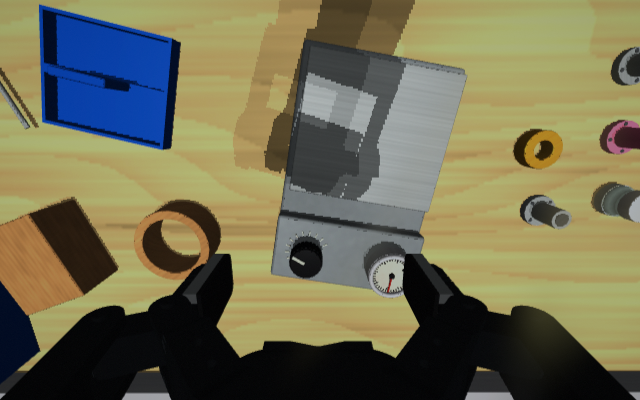

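```bash
python3 - <<'E'
from h import *
C=cam("wrist")
im=cv2.imread("pics/w1.png")[225:310,265:435]
cv2.imwrite("pics/w1c.png",cv2.resize(im,(800,400),interpolation=cv2.INTER_CUBIC))
for n,u,v,z in [("knob",306,258,80),("knobtop",306,258,78),("bez",389,275,92),("head L",422,300,40),("headR",272,274,40),("platFL",425,211,48),("platFR",288,192,48),("platNL",466,68,48),("platNR",306,40,48)]: print(n,unproj(C,(u,v),z).round(1))
E
```

```text
knob [650.4 -73.9  80. ]
knobtop [651.4 -73.9  78. ]
bez [666.7  25.9  92. ]
head L [736.7  90.3  40. ]
headR [ 695.1 -123.4   40. ]
platFL [600.1  77.6  48. ]
platFR [575.3 -96.9  48. ]
platNL [432.8 105.9  48. ]
platNR [404.8 -72.5  48. ]
```

View pics/w1c.png

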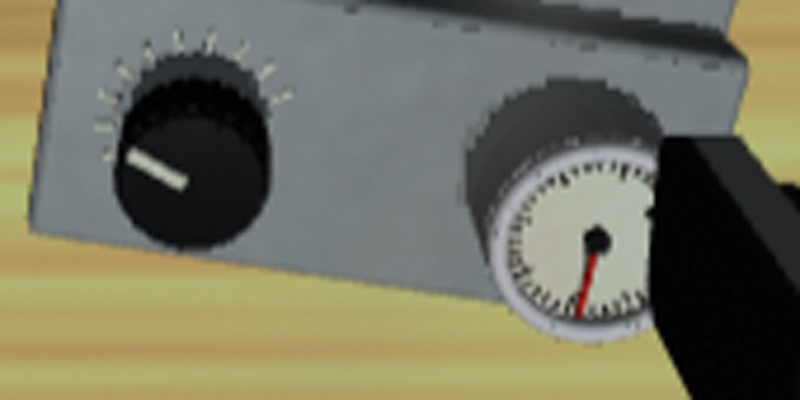

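```bash
python3 - <<'E'
from h import *
C=cam("wrist")
k=unproj(C,(306,261.6),78); b=unproj(C,(391.9,276),78); print(k,b,np.linalg.norm(k-b), np.degrees(np.arctan2(*(b-k)[[1,0]]))-90)
s,R,p=pose(); print(np.degrees(s["joints"][5]))
go([k[0],k[1],130],90)
E
```

```text
[656.24807579 -74.00022383  78.        ] [676.08769994  33.42267002  78.        ] 109.23959359212016 -10.463883331658309
-108.10357997548807
cur yaw 90.0  turn about tool z 0.0 (j6 -108 deg)
t 3.4 shift [-13.7  96.9 102.7] tilt 1.0
```

Request:
play_rows --motion '[[[-3,20,15],[0,0,0]],[[-3,25,25],[0,0,0]],[[-3,25,25],[0,0,0]],[[-3,20,20],[0,0,0]],[[-2,7,8],[0,0,0]],[[0,0,0],[0,0,0]],[[0,0,0],[0,0,0]]]'

```text
time_s: 3.97
eef_pos: [656.2, -74.9, 140.1]
ee_rot: [0.0, 0.707, 0.707, 0.0]
force: [-0.1, 0.2, 0.7]
grip_width: 0.993
```

```bash
python3 - <<'E'
from h import *
C=snap("wrist","w2.png")
s,R,p=pose(); print(p)
print("pred",proj(C,[656.2,-74,78]),"tcp axis at 78",proj(C,[p[0],p[1],78]))
for n in("damper_grip","bezel_grip"): print(n,[(q,v.round(1),unproj(C,v,72).round(1)) for q,v in spots("wrist",n)])
im=cv2.imread("pics/full_w2.png")[130:400,200:520]; cv2.imwrite("pics/w2c.png",cv2.resize(im,(711,600)))
E
```

```text
[656.34881076 -74.9377471  141.13737722]
pred [317.91291568 208.45977213] tcp axis at 78 [316.79055815 208.63018122]
damper_grip [(0.58, array([317.1, 206.3]), array([656.1, -74.7,  72. ]))]
bezel_grip [(0.78, array([434.7, 224.5]), array([672.7,  27.7,  72. ]))]
```

View pics/w2c.png

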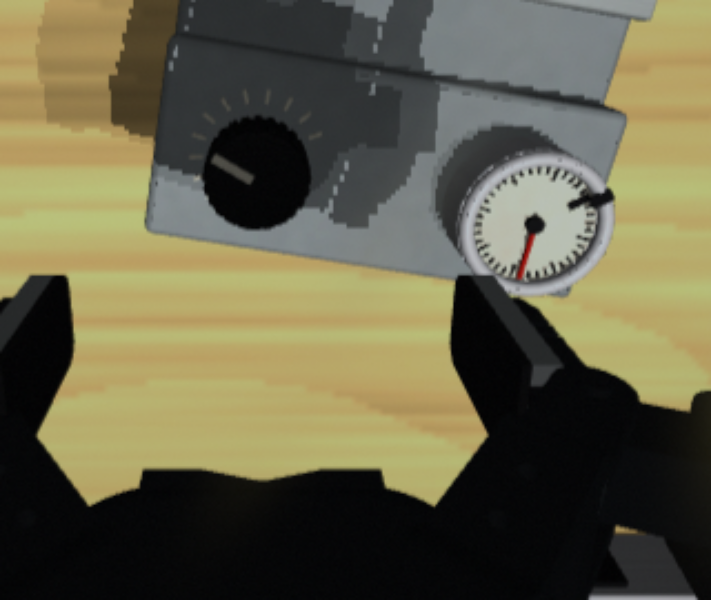

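Request:
play_rows --motion '[[[-1,-1,20],[0,0,0]],[[0,0,25],[0,0,0]],[[0,0,25],[0,0,0]],[[0,0,15],[0,0,0]],[[0,0,6],[0,0,0]],[[0,0,0],[0,0,0]],[[0,0,0],[0,0,0]]]'

```text
time_s: 4.7
eef_pos: [656.1, -76.3, 50.1]
ee_rot: [0.001, 0.707, 0.707, 0.001]
force: [0.2, 0.5, 0.5]
grip_width: 0.994
```

Request:
play_rows --motion '[[[0,0,0],[0,0,0]],[[0,0,0],[0,0,0]],[[0,0,0],[0,0,0]],[[0,0,0],[0,0,0]],[[0,0,0],[0,0,0]],[[0,0,0],[0,0,0]],[[0,0,0],[0,0,0]],[[0,0,0],[0,0,0]]]' --fingers 30 --squeeze 25

```text
time_s: 5.37
eef_pos: [656.2, -76.4, 49.7]
ee_rot: [0.001, 0.707, 0.707, 0.0]
force: [-0.3, -0.3, 5.8]
grip_width: 0.351
```

```bash
python3 - <<'E'
from h import *
s,R,p=pose(); print(p,s["force"],s["wrist_torque"],s["grip_width"]*85.4,np.degrees(s["joints"][5]))
E
```

```text
[656.21297022 -76.44619404  49.67161527] [-0.32403193 -0.26675711  5.82312867] [-0.03886477  0.10714326  0.03166221] 29.968211211485436 -106.7354309640955
```

```bash
python3 - <<'E'
from h import *
snap("wrist","w3.png",(160,100,480,400),(640,600))
snap("scene","s3.png")
E
```

```text
(no output)
```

View pics/w3.png

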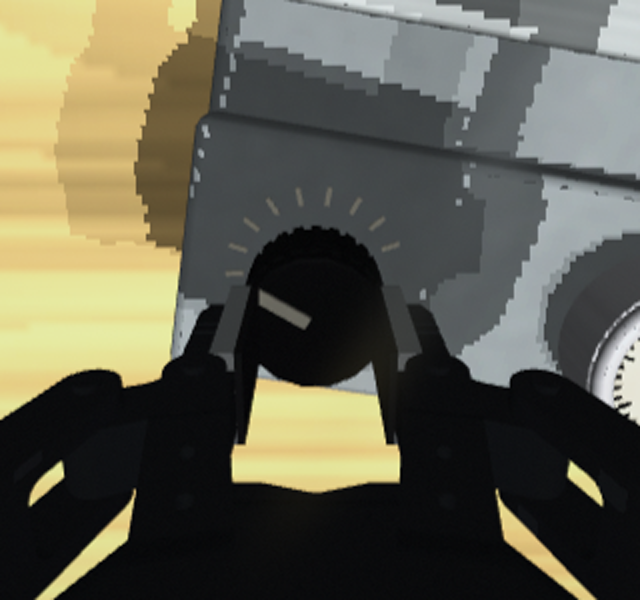

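Request:
play_rows --motion '[[[0,0,-1],[0,0,0]],[[0,0,0],[0,0,0]],[[0,0,0],[0,0,0]],[[0,0,0],[0,0,0]]]' --fingers 10 --squeeze 30

```text
time_s: 5.8
eef_pos: [656.1, -76.2, 50.5]
ee_rot: [0.001, 0.707, 0.707, 0.0]
force: [0.4, 0.0, 6.1]
grip_width: 0.116
```

```bash
python3 - <<'E'
from h import *
s,R,p=pose(); print(p,s["force"],s["wrist_torque"],s["grip_width"]*85.4)
C=cam("wrist")
for r in(-1,1):
  for w in (15,20): print(w*r,proj(C,p+R@[r*w,0,-19]), proj(C,p+R@[r*w,-11,-19]),proj(C,p+R@[r*w,0,0]))
E
```

```text
[656.09969805 -76.20543882  50.45889627] [0.44723048 0.04962769 6.06182747] [0.07045147 0.08976687 0.03875553] 9.933385467499585
-15 [290.00412518 250.19853223] [289.48010037 232.12537157] [292.76234454 237.25920703]
-20 [281.20624828 250.19474233] [280.51477278 232.12216161] [284.83732638 237.25620585]
15 [342.80447282 250.22127726] [343.28565509 232.14463618] [340.32307155 237.27721813]
20 [351.60671241 250.22506904] [352.25551307 232.14784776] [348.25162951 237.28022065]
```

View pics/s3.png

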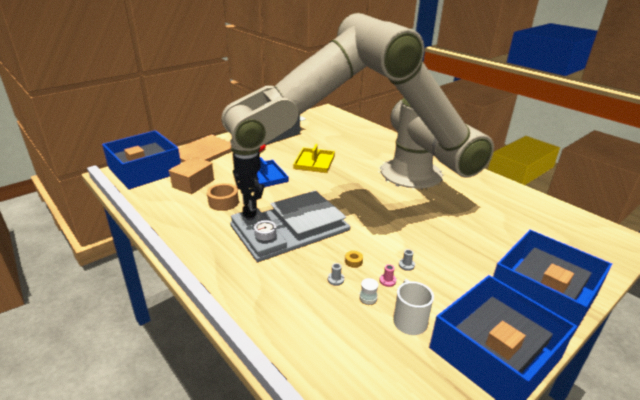

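```bash
python3 - <<'E'
from h import *
snap("wrist","w4.png",(160,100,480,400),(640,600))
a=cv2.imread("pics/full_w3.png").astype(int);b=cv2.imread("pics/full_w4.png").astype(int)
d=np.abs(a-b).sum(2); print((d>60).sum(), np.argwhere(d>60).min(0),np.argwhere(d>60).max(0))
E
```

```text
17263 [0 0] [399 639]
```

View pics/w4.png

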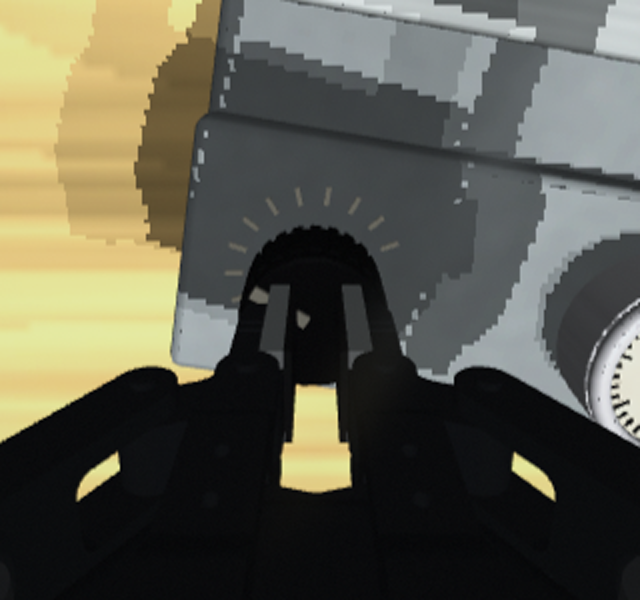

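```bash
python3 - <<'E'
from h import *
print([a for a in dir(ctrl) if a[0]!="_"], ctrl.grip_depth)
E
```

```text
['PlanningError', 'capture', 'finish_job', 'get_calibration', 'grip_depth', 'sense', 'spot_in'] 18.700000000000003
```

Request:
play_rows --motion '[[[0,0,-10],[0,0,0]],[[0,0,0],[0,0,0]],[[0,0,0],[0,0,0]],[[0,0,0],[0,0,0]],[[0,0,0],[0,0,0]],[[0,0,0],[0,0,0]],[[0,0,0],[0,0,0]]]' --fingers 85

```text
time_s: 6.43
eef_pos: [655.4, -76.1, 59.1]
ee_rot: [-0.0, 0.707, 0.707, -0.0]
force: [0.0, -0.2, 0.2]
grip_width: 1.0
```

Request:
play_rows --motion '[[[0,0,5],[0,0,0]],[[0,0,5],[0,0,0]],[[0,0,5],[0,0,0]],[[0,0,4],[0,0,0]],[[0,0,0],[0,0,0]]]'

```text
time_s: 6.85
eef_pos: [654.9, -76.0, 39.0]
ee_rot: [-0.001, 0.707, 0.707, -0.0]
force: [-0.4, 0.7, -0.7]
grip_width: 0.998
```

Request:
play_rows --motion '[[[0,0,4],[0,0,0]],[[0,0,4],[0,0,0]],[[0,0,0],[0,0,0]],[[0,0,0],[0,0,0]]]'

```text
time_s: 7.18
eef_pos: [655.4, -76.1, 32.2]
ee_rot: [-0.0, 0.707, 0.707, -0.0]
force: [-0.2, -0.4, 0.7]
grip_width: 1.001
```

Request:
play_rows --motion '[[[0,0,0],[0,0,0]],[[0,0,0],[0,0,0]],[[0,0,0],[0,0,0]],[[0,0,0],[0,0,0]],[[0,0,0],[0,0,0]]]' --fingers 48 --squeeze 20

```text
time_s: 7.6
eef_pos: [655.5, -76.1, 32.5]
ee_rot: [0.0, 0.707, 0.707, 0.0]
force: [-0.1, 0.6, 0.6]
grip_width: 0.56
```

Request:
play_rows --motion '[[[0,0,0],[0,0,0]],[[0,0,0],[0,0,0]],[[0,0,0],[0,0,0]],[[0,0,0],[0,0,0]],[[0,0,0],[0,0,0]]]' --fingers 34

```text
time_s: 8.02
eef_pos: [655.6, -76.8, 32.8]
ee_rot: [0.001, 0.707, 0.707, -0.0]
force: [-2.3, -4.3, 3.4]
grip_width: 0.461
```

Request:
play_rows --motion '[[[-0.5,0,0],[0,0,6]],[[0,0,0],[0,0,6]],[[0,0,0],[0,0,6]],[[0,0,0],[0,0,6]],[[0,0,0],[0,0,6]],[[0,0,0],[0,0,6]],[[0,0,0],[0,0,6]],[[0,0,0],[0,0,6]],[[0,0,0],[0,0,6]],[[0,0,0],[0,0,6]]]'

```text
time_s: 8.85
eef_pos: [657.1, -74.3, 32.8]
ee_rot: [-0.001, 0.967, 0.256, 0.002]
force: [8.5, 8.2, 0.0]
grip_width: 0.456
```

```bash
python3 - <<'E'
from h import *
s,R,p=pose(); print(p,s["force"],s["wrist_torque"],s["grip_width"]*85.4,np.degrees(s["joints"][5]))
snap("wrist","w5.png")
E
```

```text
[657.08623817 -74.2567185   32.82321998] [8.47350628 8.18550555 0.02816142] [ 1.38257709 -1.31972271  0.06414296] 38.927891848309336 -46.48523683582883
```

Request:
play_rows --motion '[[[1.4,-0.4,0],[0,0,0]],[[1.3,-0.3,0],[0,0,0]],[[0,0,0],[0,0,6]],[[0,0,0],[0,0,6]],[[0,0,0],[0,0,6]],[[0,0,0],[0,0,6]],[[0,0,0],[0,0,6]],[[0,0,0],[0,0,6]],[[0,0,0],[0,0,6]],[[0,0,0],[0,0,6]],[[0,0,0],[0,0,6]],[[0,0,0],[0,0,6]]]'

```text
time_s: 9.9
eef_pos: [660.2, -74.2, 32.9]
ee_rot: [-0.001, 0.965, -0.262, 0.004]
force: [15.4, 0.9, -3.4]
grip_width: 0.459
```

```bash
python3 - <<'E'
from h import *
s,R,p=pose(); print(p,s["force"],s["wrist_torque"],s["grip_width"]*85.4,np.degrees(s["joints"][5]))
snap("wrist","w6.png")
E
```

```text
[660.19627911 -74.23128736  32.86250803] [15.36485481  0.87538441 -3.40961449] [ 0.2279285  -2.40363917  0.05087521] 39.20889723086507 13.711023342707222
```

Request:
play_rows --motion '[[[0,0,0],[0,0,0]],[[0,0,0],[0,0,0]],[[0,0,0],[0,0,0]],[[0,0,0],[0,0,0]]]' --fingers 58

```text
time_s: 10.28
eef_pos: [657.2, -74.6, 32.1]
ee_rot: [-0.0, 0.966, -0.259, -0.0]
force: [-0.3, 0.8, 0.2]
grip_width: 0.683
```

```bash
python3 - <<'E'
from h import *
go([658.6,-76.8,33]); s,R,p=pose(); print(p,s["force"],s["wrist_torque"],s["grip_width"]*85.4,np.degrees(s["joints"][5]))
C=snap("wrist","w7.png"); 
ims=[cv2.imread(f"pics/full_w{i}.png")[120:330,220:430] for i in (5,6,7)]
cv2.imwrite("pics/w567.png",cv2.resize(np.hstack(ims),(798,266)))
E
```

```text
t 10.3 shift [ 2.3  1.2 -0.9] tilt 1.0
[657.22888145 -74.57791093  32.11994938] [-0.25955639  0.81546322  0.17062048] [-0.01519636 -0.00237706  0.00056564] 58.32374853749073 13.417767154816032
```

View pics/w567.png

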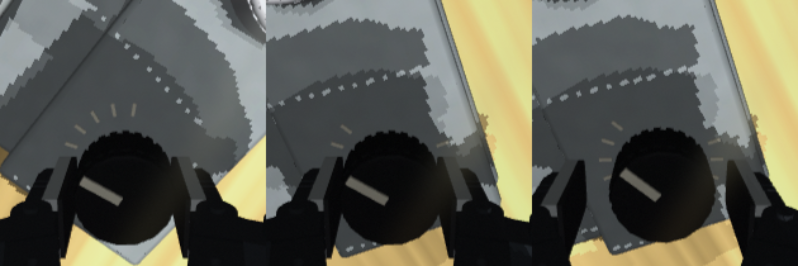

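Request:
play_rows --motion '[[[2.3,1.2,0],[0,0,0]],[[0,0,0],[0,0,0]],[[0,0,0],[0,0,0]]]'

```text
time_s: 10.58
eef_pos: [658.9, -77.0, 32.3]
ee_rot: [-0.0, 0.966, -0.259, -0.0]
force: [0.3, -0.0, -0.1]
grip_width: 0.679
```

Request:
play_rows --motion '[[[0,0,0],[0,0,0]],[[0,0,0],[0,0,0]],[[0,0,0],[0,0,0]],[[0,0,0],[0,0,0]],[[0,0,0],[0,0,0]]]' --fingers 34

```text
time_s: 11.0
eef_pos: [658.8, -76.8, 32.5]
ee_rot: [0.0, 0.966, -0.259, -0.0]
force: [-2.0, 0.3, 2.6]
grip_width: 0.459
```

Request:
play_rows --motion '[[[0,0,0],[0,0,6]],[[0,0,0],[0,0,6]],[[0,0,0],[0,0,6]],[[0,0,0],[0,0,6]],[[0,0,0],[0,0,6]],[[0,0,0],[0,0,6]],[[0,0,0],[0,0,6]]]'

```text
time_s: 11.58
eef_pos: [659.0, -76.8, 32.3]
ee_rot: [0.0, 0.808, -0.59, 0.0]
force: [-0.8, 0.1, 0.6]
grip_width: 0.457
```

```bash
python3 - <<'E'
from h import *
s,R,p=pose(); print(p,s["force"],s["wrist_torque"],s["grip_width"]*85.4,np.degrees(s["joints"][5]))
E
```

```text
[659.02636018 -76.8075432   32.28637409] [-0.84419153  0.1106035   0.6132698 ] [-0.00459137  0.14612917  0.42465383] 39.05682221084278 55.54536451544142
```

Request:
play_rows --motion '[[[0,0,0],[0,0,6]],[[0,0,0],[0,0,6]],[[0,0,0],[0,0,6]],[[0,0,0],[0,0,0]]]'

```text
time_s: 11.92
eef_pos: [659.0, -76.9, 32.3]
ee_rot: [-0.0, -0.706, 0.709, -0.0]
force: [-0.7, -0.0, -0.3]
grip_width: 0.46
```

```bash
python3 - <<'E'
from h import *
s,R,p=pose(); print(p,s["force"],s["wrist_torque"],s["grip_width"]*85.4,np.degrees(s["joints"][5]))
snap("wrist","w8.png")
E
```

```text
[658.98340962 -76.89514971  32.30014993] [-0.72398743 -0.02544044 -0.29733652] [-0.01442025  0.02896986  0.0136083 ] 39.29708612783415 73.4843142155887
```

Request:
play_rows --motion '[[[0,0,0],[0,0,0]],[[0,0,0],[0,0,0]],[[0,0,0],[0,0,0]],[[0,0,0],[0,0,0]]]' --fingers 58

```text
time_s: 12.3
eef_pos: [658.9, -76.9, 32.4]
ee_rot: [-0.0, 0.707, -0.707, 0.0]
force: [0.2, -0.4, 0.3]
grip_width: 0.679
```

```bash
python3 - <<'E'
from h import *
s,R,p=pose(); print(p,s["force"],s["wrist_torque"],s["grip_width"]*85.4,np.degrees(s["joints"][5]))
snap("wrist","w9.png")
def ang(i):
    im=cv2.imread(f"pics/full_w{i}.png")[150:330,250:390].astype(int)
    m=((im.min(2)>75)&(im.max(2)-im.min(2)<40)).astype(np.uint8)
    n,l,st,c=cv2.connectedComponentsWithStats(m)
    for k in range(1,n):
        if 15<st[k,4]<250:
            q=np.argwhere(l==k)[:,::-1]; d=q-q.mean(0); w,v=np.linalg.eigh(d.T@d)
            if w[1]>6*w[0]: print(i,c[k]+[250,150],st[k,4],np.degrees(np.arctan2(v[1,1],v[0,1]))%180)
for i in(5,6,7,8,9): ang(i)
E
```

```text
[658.93096471 -76.90976894  32.39255499] [ 0.21353244 -0.38582782  0.27219991] [ 0.03198979  0.00401302 -0.01792753] 58.01062430486076 73.23462705725686
5 [309.15 206.35] 40 80.0476453631771
5 [325.0952381  206.45238095] 42 98.02789041564021
5 [294.53846154 212.12820513] 39 58.305586212386984
5 [282.65116279 221.48837209] 43 38.5170393347496
5 [276.  234.5] 40 17.33637305490285
5 [388.3  259.65] 20 86.97847280525494
5 [299.04201681 270.77731092] 238 28.476825767746334
6 [283.07692308 221.92307692] 26 35.708500198366806
6 [275.69230769 234.65384615] 26 15.810997240954123
6 [298.92788462 270.34615385] 208 28.56063173423746
7 [286.87096774 219.16129032] 31 36.91906662016248
7 [279.65517241 231.89655172] 29 18.090016960485684
7 [277.5 246. ] 30 0.0
7 [365.72972973 245.54054054] 37 177.3723285198057
7 [304.76923077 265.60180995] 221 36.09403512189155
7 [370.42307692 277.37692308] 130 81.38713333402345
7 [258.43902439 304.68292683] 41 128.23630188669924
8 [352.28571429 216.71428571] 21 141.31835461896216
8 [359.32 229.6 ] 25 159.61035739778487
8 [296.77173913 283.42391304] 184 161.43769168998753
8 [261.8125 281.    ] 16 78.16473075763977
9 [352.16666667 216.75      ] 24 144.0442528873911
9 [359.45833333 229.625     ] 24 163.04871109103328
9 [361.56521739 243.69565217] 23 0.5814064232271505
9 [296.78534031 283.13089005] 191 162.00296624537407
```

```bash
cat > ln.py <<'E'
from h import *
K=np.array(ctrl.get_calibration("wrist")["K"]); T=np.array(ctrl.get_calibration("wrist")["tool_from_camera"])
def line(name,p,yaw,box,zs=78,thr=75,amin=60,amax=400):
    f=np.radians(yaw); R=np.array([[np.cos(f),np.sin(f),0],[np.sin(f),-np.cos(f),0],[0,0,-1]])
    C=(K,R@T[:3,:3],R@T[:3,3]+np.array(p))
    im=cv2.imread(name)[box[1]:box[3],box[0]:box[2]].astype(int)
    m=((im.min(2)>thr)&(im.max(2)-im.min(2)<40)).astype(np.uint8)
    n,l,st,c=cv2.connectedComponentsWithStats(m)
    for k in range(1,n):
        if st[k,4]<8 or st[k,4]>amax: continue
        q=np.argwhere(l==k)[:,::-1]+[box[0],box[1]]
        z=zs if st[k,4]>amin else 40
        W=np.array([unproj(C,x,z)[:2] for x in q]); d=W-W.mean(0); w,v=np.linalg.eigh(d.T@d)
        if w[1]<5*w[0]: continue
        e=v[:,1]; a=W.mean(0)-np.array([658.6,-76.8])
        if a@e<0: e=-e
        print(name[-6:],st[k,4],"z",z,W.mean(0).round(1),"dir %.1f  az %.1f r %.1f"%(np.degrees(np.arctan2(e[1],e[0])),np.degrees(np.arctan2(a[1],a[0])),np.hypot(*a)))
E
python3 - <<'E'
from ln import *
line("pics/full_w2.png",[656.3,-74.9,141.1],90,(270,160,360,245),amin=35)
line("pics/full_w7.png",[657.2,-74.6,32.1],-30,(250,180,390,300))
line("pics/full_w9.png",[658.9,-76.9,32.4],-90,(250,180,390,310))
E
```

```text
w2.png 10 z 40 [663.  -38.4] dir 2.4  az 83.5 r 38.6
w2.png 8 z 40 [668.6 -40.2] dir 2.4  az 74.8 r 38.0
w2.png 10 z 40 [674.2 -42.9] dir 2.1  az 65.2 r 37.3
w7.png 101 z 78 [656.8 -21.8] dir 161.4  az 91.9 r 55.0
w7.png 31 z 40 [648.8 -51.9] dir 110.6  az 111.5 r 26.8
w7.png 29 z 40 [640.8 -56.6] dir 130.4  az 131.3 r 26.9
w7.png 30 z 40 [634.8 -63.7] dir 150.2  az 151.2 r 27.1
w7.png 37 z 40 [681.3 -90.2] dir -27.6  az -30.6 r 26.4
w7.png 221 z 78 [654.1 -66.7] dir 110.5  az 114.2 r 11.0
w7.png 130 z 78 [678.2 -88. ] dir -109.4  az -29.7 r 22.6
w9.png 24 z 40 [675.7 -96.8] dir -51.7  az -49.4 r 26.3
w9.png 24 z 40 [ 667.6 -101.4] dir -71.8  az -69.9 r 26.2
w9.png 23 z 40 [ 658.5 -103.1] dir -90.8  az -90.2 r 26.3
w9.png 10 z 40 [ 648.9 -102.7] dir -118.6  az -110.5 r 27.6
w9.png 191 z 78 [654.6 -66.2] dir 110.2  az 110.9 r 11.3
w9.png 17 z 40 [ 614.4 -109.7] dir 180.0  az -143.3 r 55.1
```

Request:
play_rows --motion '[[[0,0,0],[0,0,0]],[[0,0,0],[0,0,0]],[[0,0,0],[0,0,0]],[[0,0,0],[0,0,0]],[[0,0,0],[0,0,0]]]' --fingers 34

```text
time_s: 12.77
eef_pos: [658.9, -76.9, 32.6]
ee_rot: [0.0, -0.707, 0.707, -0.0]
force: [-1.8, 0.1, 2.1]
grip_width: 0.455
```

Request:
play_rows --motion '[[[0,0,0],[0,0,5]],[[0,0,0],[0,0,5]],[[0,0,0],[0,0,5]],[[0,0,0],[0,0,5]],[[0,0,0],[0,0,5]],[[0,0,0],[0,0,5]]]'

```text
time_s: 13.27
eef_pos: [659.0, -77.1, 32.4]
ee_rot: [-0.0, -0.498, 0.867, -0.0]
force: [0.5, -1.7, 0.9]
grip_width: 0.458
```

```bash
python3 - <<'E'
from ln import *
s,R,p=pose(); print(p,s["force"],s["wrist_torque"],s["grip_width"]*85.4,np.degrees(s["joints"][5]))
snap("wrist","w10.png"); line("pics/full_w10.png",p,np.degrees(np.arctan2(R[1,0],R[0,0])),(250,180,390,310))
E
```

```text
[658.95827565 -77.0647012   32.37862394] [ 0.45068442 -1.65265709  0.90977681] [-0.19811641 -0.11879293  0.39763236] 39.125793886983146 103.49206177614043
10.png 47 z 40 [709.8 -64.7] dir 71.7  az 13.3 r 52.6
10.png 21 z 40 [ 667.7 -101. ] dir -72.9  az -69.3 r 25.9
10.png 17 z 40 [ 658.5 -102.5] dir -89.7  az -90.2 r 25.7
10.png 15 z 40 [ 649.5 -101.2] dir -107.3  az -110.5 r 26.1
10.png 182 z 78 [654.7 -65.9] dir 110.2  az 109.5 r 11.6
10.png 214 z 78 [636.9 -80.1] dir -112.0  az -171.2 r 21.9
```

Request:
play_rows --motion '[[[0,0,0],[0,0,0]],[[0,0,0],[0,0,0]],[[0,0,0],[0,0,0]],[[0,0,0],[0,0,0]]]' --fingers 58

```text
time_s: 13.65
eef_pos: [658.9, -76.8, 32.4]
ee_rot: [0.0, -0.5, 0.866, 0.0]
force: [0.8, 0.3, -0.1]
grip_width: 0.681
```

```bash
python3 - <<'E'
from ln import *
s,R,p=pose(); 
snap("wrist","w11.png"); line("pics/full_w11.png",p,np.degrees(np.arctan2(R[1,0],R[0,0])),(250,180,390,310))
E
```

```text
11.png 44 z 40 [709.8 -64.1] dir 71.9  az 13.9 r 52.7
11.png 22 z 40 [675.7 -96.3] dir -50.7  az -48.7 r 26.0
11.png 21 z 40 [ 667.7 -101.1] dir -66.0  az -69.4 r 26.0
11.png 19 z 40 [ 658.5 -102.4] dir -88.2  az -90.3 r 25.6
11.png 19 z 40 [ 649.4 -101. ] dir -110.3  az -110.9 r 25.9
11.png 13 z 40 [641.5 -96.4] dir -127.0  az -131.1 r 26.0
11.png 183 z 78 [654.6 -65.8] dir 110.4  az 109.8 r 11.7
```

Request:
play_rows --motion '[[[0,0,0],[0,0,0]],[[0,0,0],[0,0,0]],[[0,0,0],[0,0,0]],[[0,0,0],[0,0,0]],[[0,0,0],[0,0,0]]]' --fingers 34 --squeeze 35

```text
time_s: 14.12
eef_pos: [658.9, -77.0, 32.6]
ee_rot: [-0.0, -0.5, 0.866, -0.0]
force: [-2.4, -0.3, 3.5]
grip_width: 0.454
```

Request:
play_rows --motion '[[[0,0,0],[0,0,-5]],[[0,0,0],[0,0,-5]],[[0,0,0],[0,0,-5]],[[0,0,0],[0,0,-5]],[[0,0,0],[0,0,-5]],[[0,0,0],[0,0,-5]],[[0,0,0],[0,0,-5]],[[0,0,0],[0,0,-5]],[[0,0,0],[0,0,-5]],[[0,0,0],[0,0,-5]],[[0,0,0],[0,0,-5]],[[0,0,0],[0,0,-5]],[[0,0,0],[0,0,-5]],[[0,0,0],[0,0,-5]],[[0,0,0],[0,0,-5]],[[0,0,0],[0,0,-5]],[[0,0,0],[0,0,0]],[[0,0,0],[0,0,0]]]'

```text
time_s: 15.62
eef_pos: [658.8, -76.7, 32.6]
ee_rot: [-0.0, 0.939, -0.343, -0.0]
force: [-3.5, 0.2, 4.1]
grip_width: 0.453
```

```bash
python3 - <<'E'
from ln import *
s,R,p=pose(); print(s["wrist_torque"],s["grip_width"])
snap("wrist","w12.png"); line("pics/full_w12.png",p,np.degrees(np.arctan2(R[1,0],R[0,0])),(250,180,390,310))
E
```

```text
[0.08382777 0.50200233 0.04930535] 0.45304069156231436
12.png 235 z 78 [668.5 -26.2] dir 155.6  az 78.9 r 51.6
12.png 26 z 40 [649.2 -51.7] dir 110.5  az 110.4 r 26.8
12.png 27 z 40 [681.9 -90.2] dir -30.6  az -29.8 r 26.9
12.png 24 z 40 [641.2 -56.4] dir 129.0  az 130.5 r 26.8
12.png 201 z 78 [647.9 -78.7] dir -169.7  az -170.0 r 10.8
```

Request:
play_rows --motion '[[[0,0,0],[0,0,0]],[[0,0,0],[0,0,0]],[[0,0,0],[0,0,0]],[[0,0,0],[0,0,0]],[[0,0,-15],[0,0,0]],[[0,0,-30],[0,0,0]],[[0,0,-35],[0,0,0]],[[0,0,-35],[0,0,0]],[[0,0,-35],[0,0,0]],[[0,0,-30],[0,0,-6.5]],[[0,0,-20],[0,0,-6.5]],[[0,0,0],[0,0,-6.5]],[[0,0,0],[0,0,-6.5]],[[0,0,0],[0,0,0]]]' --fingers 60

```text
time_s: 16.83
eef_pos: [659.0, -76.9, 232.5]
ee_rot: [0.0, 0.993, -0.12, 0.0]
force: [0.6, 0.0, 0.1]
grip_width: 0.699
```

```bash
python3 - <<'E'
from ln import *
s,R,p=pose(); C=cam("wrist"); print(proj(C,[658.6,-76.8,78]))
snap("wrist","w13.png"); line("pics/full_w13.png",p,np.degrees(np.arctan2(R[1,0],R[0,0])),(280,200,350,270),amin=15)
go([441,-320,220],-14)
E
```

```text
[316.87132243 185.48648734]
cur yaw -14.2  turn about tool z -0.2 (j6 -3 deg)
t 16.9 shift [-152.6  288.6   12.2] tilt 1.0
```

Request:
play_rows --motion '[[[-8,15,0],[0,0,0]],[[-16,31,0],[0,0,0]],[[-16,31,0],[0,0,0]],[[-16,31,0],[0,0,0]],[[-16,31,0],[0,0,0]],[[-16,31,0],[0,0,0]],[[-16,31,0],[0,0,0]],[[-16,31,0],[0,0,0]],[[-16,31,0],[0,0,0]],[[-16,25,0],[0,0,0]],[[0,0,0],[0,0,0]],[[0,0,0],[0,0,0]]]'

```text
time_s: 17.88
eef_pos: [440.8, -320.2, 232.3]
ee_rot: [-0.0, 0.992, -0.125, -0.0]
force: [-0.0, 0.1, -0.3]
grip_width: 0.701
```

```bash
python3 - <<'E'
from ln import *
line("pics/full_w13.png",[659,-76.9,232.5],-14.2,(290,155,345,215),amin=15,thr=90)
C=snap("wrist","w14.png"); s,R,p=pose(); print(p)
print([(q,v.round(1),unproj(C,v,50).round(1)) for q,v in spots("wrist","carrier_handle")])
im=cv2.imread("pics/full_w14.png"); h=cv2.cvtColor(im,cv2.COLOR_BGR2HSV)
m=((h[:,:,0]>100)&(h[:,:,0]<128)&(h[:,:,1]>120)&(h[:,:,2]>40)).astype(np.uint8)
n,l,st,c=cv2.connectedComponentsWithStats(m)
for k in range(1,n):
    if st[k,4]>1500: print(st[k],c[k], [ (x, unproj(C,x,22).round(1)[:2]) for x in cv2.boxPoints(cv2.minAreaRect(np.argwhere(l==k)[:,::-1].astype(np.float32))).round(1)])
E
```

```text
[ 441.5536839  -319.38403875  232.30055039]
[(0.79, array([162.4, 189.1]), array([ 251.8, -282.8,   50. ])), (0.76, array([317.7, 172.1]), array([ 444., -310.,   50.]))]
[  266   116   105   113 11168] [318.77238539 170.83730301] [(array([266., 116.], dtype=float32), array([ 397.7, -230.2])), (array([370., 116.], dtype=float32), array([ 523.7, -262.5])), (array([370., 228.], dtype=float32), array([ 493.9, -409.1])), (array([266., 228.], dtype=float32), array([ 353.4, -373.1]))]
[ 491  261  149   76 3996] [557.28378378 291.32032032] [(array([490.5, 335.5], dtype=float32), array([ 641.3, -632.8])), (array([491.1, 260.7], dtype=float32), array([ 653.3, -502.1])), (array([639.3, 262. ], dtype=float32), array([ 860.8, -557.5])), (array([638.6, 336.9], dtype=float32), array([ 866.7, -693.4]))]
```

View pics/w14.png

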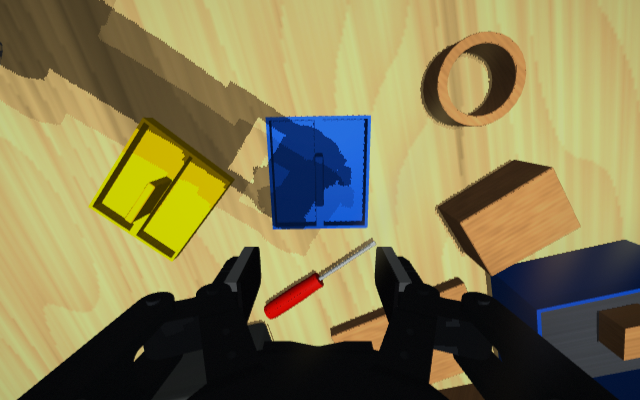

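```bash
python3 - <<'E'
from h import *
C=cam("wrist")
W=np.array([unproj(C,x,22)[:2] for x in [(267,116),(370,116),(368.5,227.5),(274,228.5)]]); print(W.round(1),W.mean(0))
e=lambda a,b:np.degrees(np.arctan2(*(b-a)[::-1]))
print(e(W[0],W[1]),e(W[3],W[2]),e(W[3],W[0])-90,e(W[2],W[1])-90, np.linalg.norm(W[1]-W[0]),np.linalg.norm(W[3]-W[0]))
for v in(155,205): print(unproj(C,(319,v),66))
c=W.mean(0); go([c[0],c[1],100],-14)
E
```

```text
[[ 399.8 -229.4]
 [ 524.7 -260.9]
 [ 493.6 -406.5]
 [ 365.4 -375.7]] [ 445.88093157 -318.12029535]
-14.143574851858538 -13.508799751635745 -13.211245952509515 -12.037969399103119 128.8200345912576 150.1877013920869
[ 452.06225495 -287.27573196   66.        ]
[ 437.53794898 -345.28187904   66.        ]
cur yaw -14.1  turn about tool z -0.1 (j6 -34 deg)
t 18.0 shift [  3.6  -1.7 132.3] tilt 1.0
```

Request:
play_rows --motion '[[[3.5,-2.5,20],[0,0,-0.6]],[[0,0,35],[0,0,0]],[[0,0,35],[0,0,0]],[[0,0,35],[0,0,0]],[[0,0,30],[0,0,0]],[[0,0,15],[0,0,0]],[[0,0,10],[0,0,0]],[[0,0,10],[0,0,0]],[[0,0,10],[0,0,0]],[[0,0,5],[0,0,0]],[[0,0,0],[0,0,0]]]' --fingers 50

```text
time_s: 18.9
eef_pos: [445.5, -317.5, 26.8]
ee_rot: [-0.0, 0.993, -0.117, -0.0]
force: [0.0, 0.1, -0.1]
grip_width: 0.585
```

Request:
play_rows --motion '[[[0,0,5],[0,0,0]],[[0,0,5],[0,0,0]],[[0,0,5],[0,0,0]],[[0,0,4],[0,0,0]],[[0,0,0],[0,0,0]]]'

```text
time_s: 19.32
eef_pos: [445.3, -317.5, 7.6]
ee_rot: [-0.0, 0.993, -0.117, -0.0]
force: [0.1, 0.9, 0.1]
grip_width: 0.584
```

Request:
play_rows --motion '[[[0,0,0],[0,0,0]],[[0,0,0],[0,0,0]],[[0,0,0],[0,0,0]],[[0,0,0],[0,0,0]],[[0,0,0],[0,0,0]],[[0,0,0],[0,0,0]]]' --fingers 4 --squeeze 60

```text
time_s: 19.82
eef_pos: [445.6, -318.0, 8.8]
ee_rot: [0.0, 0.993, -0.117, 0.0]
force: [-0.9, 0.8, 4.9]
grip_width: 0.106
```

```bash
python3 - <<'E'
from h import *
s,R,p=pose(); print(p,s["force"],s["wrist_torque"],s["grip_width"]*85.4)
E
```

```text
[ 445.63330037 -317.95800328    8.75973768] [-0.92851025  0.82496269  4.92113661] [ 0.15802316  0.21856653 -0.01839073] 9.049862775133484
```

Request:
play_rows --motion '[[[0,0,-5],[0,0,0]],[[0,0,-15],[0,0,0]],[[0,0,-25],[0,0,0]],[[0,0,-35],[0,0,0]],[[0,0,-35],[0,0,0]],[[0,0,-25],[0,0,0]],[[0,0,0],[0,0,0]],[[0,0,0],[0,0,0]]]'

```text
time_s: 20.48
eef_pos: [445.7, -317.9, 148.8]
ee_rot: [0.0, 0.993, -0.117, 0.001]
force: [0.0, -0.5, -3.7]
grip_width: 0.103
```

```bash
python3 - <<'E'
from h import *
s,R,p=pose(); print(p,s["force"],s["wrist_torque"],s["grip_width"]*85.4)
C=cam("top"); im=cv2.imread("pics/top0.png"); g=im.astype(int)
sat=g.max(2)-g.min(2)
m=((sat<22)&(g.min(2)>165)).astype(np.uint8); m[:,:280]=0;m[:,380:]=0;m[:140]=0;m[230:]=0
n,l,st,c=cv2.connectedComponentsWithStats(m); k=1+np.argmax(st[1:,4]); q=np.argwhere(l==k)[:,::-1].astype(np.float32)
r=cv2.minAreaRect(q); B=cv2.boxPoints(r); W=np.array([unproj(C,x,48)[:2] for x in B]); print(st[k],W.round(1),W.mean(0), np.mean([unproj(C,x,48)[:2] for x in q],0))
d=(g.max(2)<70).astype(np.uint8); d[:,:335]=0;d[:,365:]=0;d[:118]=0;d[150:]=0
n,l,st,c=cv2.connectedComponentsWithStats(d)
for k in range(1,n):
  if st[k,4]>20: print("knob",st[k],c[k],unproj(C,c[k],70))
C2=(cam("wrist"))
E
```

```text
[ 445.69868804 -317.87369992  148.83137251] [ 2.78586552e-03 -4.60369565e-01 -3.73394366e+00] [ 0.01797011 -0.02926598  0.00650319] 8.767726853997429
[ 290  153   66   61 2944] [[439.4 105.3]
 [599.4  79.6]
 [569.3 -96.6]
 [410.  -69.1]] [504.54028757   4.78515227] [504.12526297   4.67870954]
knob [344 128  13  14  94] [349.64893617 134.10638298] [655.95910455 -75.81451436  70.        ]
```

```bash
python3 - <<'E'
from h import *
go([506,2.5,149],-9.6)
E
```

```text
cur yaw -13.4  turn about tool z -3.8 (j6 -34 deg)
t 20.5 shift [ 6.000e+00 -3.259e+02 -2.000e-01] tilt 1.0
```

Request:
play_rows --motion '[[[0,0,0],[0,0,-3.8]],[[0,-10,0],[0,0,0]],[[0.5,-20,0],[0,0,0]],[[0.5,-28,0],[0,0,0]],[[0.5,-28,0],[0,0,0]],[[0.5,-28,0],[0,0,0]],[[0.5,-28,0],[0,0,0]],[[0.5,-28,0],[0,0,0]],[[0.5,-28,0],[0,0,0]],[[0.5,-28,0],[0,0,0]],[[0.5,-28,0],[0,0,0]],[[0.5,-28,0],[0,0,0]],[[0.5,-24,0],[0,0,0]],[[0.5,-14,0],[0,0,0]],[[0,-6,0],[0,0,0]],[[0,0,0],[0,0,0]],[[0,0,0],[0,0,0]],[[0,0,0],[0,0,0]]]'

```text
time_s: 21.98
eef_pos: [505.7, 1.8, 148.0]
ee_rot: [0.0, 0.996, -0.085, -0.0]
force: [0.0, 0.1, -3.1]
grip_width: 0.108
```

```bash
python3 - <<'E'
from h import *
go([506,2.5,58],-9.6); s,R,p=pose(); print(p,s["force"],s["grip_width"]*85.4)
E
```

```text
cur yaw -9.7  turn about tool z -0.1 (j6 -3 deg)
t 22.0 shift [ 0.1 -0.7 90. ] tilt 1.0
[505.73867691   1.84256184 147.9621975 ] [ 1.61854342e-03  6.44801463e-02 -3.08840746e+00] 9.195848420484458
```

Request:
play_rows --motion '[[[0,-0.5,15],[0,0,0]],[[0,0,25],[0,0,0]],[[0,0,25],[0,0,0]],[[0,0,15],[0,0,0]],[[0,0,6],[0,0,0]],[[0,0,3],[0,0,0]],[[0,0,0],[0,0,0]],[[0,0,0],[0,0,0]]]'

```text
time_s: 22.65
eef_pos: [506.8, 2.7, 60.3]
ee_rot: [0.0, 0.996, -0.084, 0.001]
force: [0.2, -0.8, -2.4]
grip_width: 0.104
```

Request:
play_rows --motion '[[[0,0,2],[0,0,0]],[[0,0,2],[0,0,0]],[[0,0,1],[0,0,0]],[[0,0,0],[0,0,0]],[[0,0,0],[0,0,0]],[[0,0,0],[0,0,0]]]'

```text
time_s: 23.15
eef_pos: [506.5, 3.0, 54.7]
ee_rot: [0.0, 0.996, -0.084, 0.0]
force: [1.7, -1.1, -1.3]
grip_width: 0.104
```

Request:
play_rows --motion '[[[0,0,0],[0,0,0]],[[0,0,0],[0,0,0]],[[0,0,0],[0,0,0]],[[0,0,0],[0,0,0]],[[0,0,0],[0,0,0]],[[0,0,0],[0,0,0]],[[0,0,-10],[0,0,0]],[[0,0,-25],[0,0,0]],[[0,0,-35],[0,0,0]],[[0,0,-35],[0,0,0]],[[0,0,-35],[0,0,0]],[[0,0,-20],[0,0,0]],[[0,0,0],[0,0,0]],[[0,0,0],[0,0,0]]]' --fingers 45

```text
time_s: 24.32
eef_pos: [506.4, 3.0, 215.6]
ee_rot: [0.0, 0.996, -0.084, 0.001]
force: [0.9, 0.3, -0.7]
grip_width: 0.53
```

```bash
python3 - <<'E'
from h import *
C=snap("wrist","w15.png"); s,R,p=pose(); print(p,s["force"])
snap("top","t15.png")
go([610,245,200],80)
E
```

```text
[505.85030924   3.13396202 214.26574671] [ 0.33937572 -0.13485709 -0.86010827]
cur yaw -9.6  turn about tool z -89.6 (j6 -3 deg)
t 24.4 shift [256.2  60.8  13.6] tilt 1.0
```

View pics/w15.png

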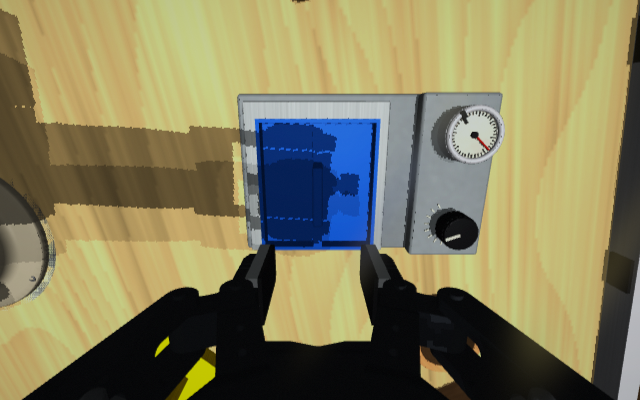

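```bash
python3 - <<'E'
from h import *
C=cam("wrist"); s,R,p=pose()
f=np.radians(-9.6); ex=np.array([np.cos(f),np.sin(f)]); ey=np.array([-np.sin(f),np.cos(f)]); P=np.array([506,2.5])
def sc(u,v,z): d=unproj(C,(u,v),z)[:2]-P; return (d@ex).round(1),(d@ey).round(1)
im=cv2.imread("pics/full_w15.png"); h=cv2.cvtColor(im,cv2.COLOR_BGR2HSV)
m=((h[:,:,0]>100)&(h[:,:,0]<128)&(h[:,:,1]>110)&(h[:,:,2]>40)).astype(np.uint8)
n,l,st,c=cv2.connectedComponentsWithStats(m); k=1+np.argmax(st[1:,4]); q=np.argwhere(l==k)[:,::-1]; print(st[k])
hull=cv2.convexHull(q.astype(np.int32)); A=cv2.approxPolyDP(hull,5,True)[:,0]; print("carrier",[(tuple(a),sc(*a,66)) for a in A])
# platform edges by columns/rows in gray
g=im.astype(int).sum(2)
for v in(108,112): r=g[v,230:400]; print(v,[int(x)//3 for x in r[:30]],[int(x)//3 for x in r[145:]])
print([int(g[v,300])//3 for v in range(88,125)])
for u,v in [(244,110),(390,110),(300,100)]: print(u,v,sc(u,v,44))
im2=cv2.resize(im[85:260,225:410],None,fx=4,fy=3.4,interpolation=cv2.INTER_CUBIC); cv2.imwrite("pics/w15c.png",im2)
E
```

```text
[  255   119   125   131 15367]
carrier [((np.int32(379), np.int32(119)), (np.float64(64.0), np.float64(73.3))), ((np.int32(372), np.int32(244)), (np.float64(64.1), np.float64(-68.7))), ((np.int32(262), np.int32(244)), (np.float64(-66.3), np.float64(-68.7))), ((np.int32(255), np.int32(119)), (np.float64(-65.9), np.float64(73.4)))]
108 [171, 171, 170, 170, 173, 173, 174, 171, 108, 129, 153, 151, 124, 162, 183, 187, 188, 187, 188, 185, 186, 192, 193, 189, 189, 190, 189, 191, 187, 189] [188, 190, 197, 198, 195, 196, 197, 197, 194, 190, 194, 191, 191, 192, 148, 119, 151, 150, 151, 150, 149, 149, 149, 147, 147]
112 [172, 171, 170, 169, 169, 172, 174, 171, 107, 122, 148, 150, 119, 137, 184, 184, 188, 188, 187, 186, 185, 191, 193, 189, 188, 189, 190, 193, 186, 189] [189, 191, 198, 196, 193, 198, 197, 197, 193, 191, 192, 191, 191, 192, 140, 150, 150, 151, 151, 151, 151, 149, 149, 150, 149]
[166, 166, 166, 166, 166, 143, 104, 129, 144, 153, 154, 153, 137, 124, 169, 192, 190, 190, 190, 190, 190, 190, 189, 188, 189, 189, 189, 189, 189, 189, 173, 127, 119, 119, 115, 112, 102]
244 110 (np.float64(-82.1), np.float64(83.0))
390 110 (np.float64(80.1), np.float64(82.9))
300 100 (np.float64(-19.7), np.float64(93.5))
```

View pics/w15c.png

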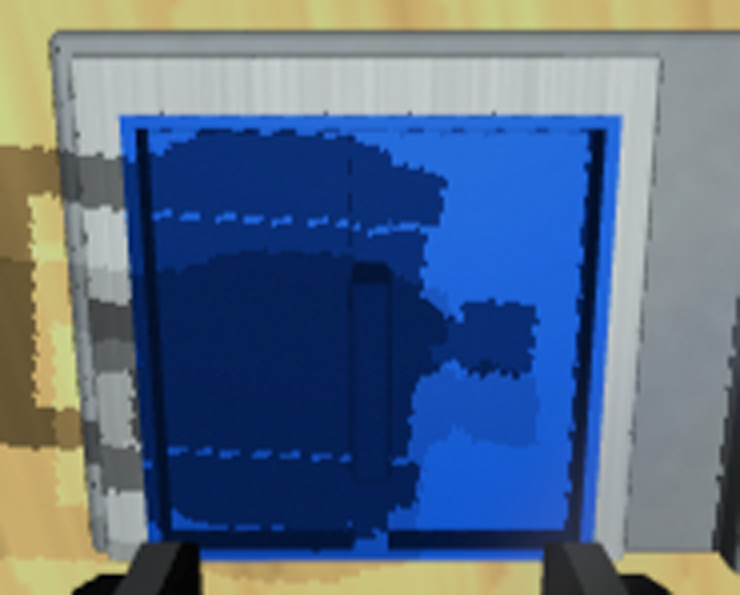

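Request:
play_rows --motion '[[[0,0,20],[0,0,0]],[[0,0,35],[0,0,0]],[[0,0,35],[0,0,0]],[[0,0,35],[0,0,0]],[[0,0,22],[0,0,0]],[[0,0,8],[0,0,0]],[[0,0,4],[0,0,0]],[[0,0,0],[0,0,0]]]'

```text
time_s: 25.08
eef_pos: [506.1, 3.1, 55.2]
ee_rot: [-0.0, 0.996, -0.084, -0.0]
force: [0.0, 1.0, -0.3]
grip_width: 0.528
```

Request:
play_rows --motion '[[[0,0,0],[0,0,0]],[[0,0,0],[0,0,0]],[[0,0,0],[0,0,0]],[[0,0,0],[0,0,0]],[[0,0,0],[0,0,0]],[[0,0,0],[0,0,0]]]' --fingers 4

```text
time_s: 25.58
eef_pos: [506.7, 3.0, 55.9]
ee_rot: [0.0, 0.996, -0.084, 0.001]
force: [2.7, 0.0, 0.9]
grip_width: 0.107
```

Request:
play_rows --motion '[[[0,0,-5],[0,0,0]],[[0,0,-5],[0,0,0]],[[0,0,-2],[0,0,0]],[[0,-1.7,0],[0,0,0]],[[0,-1.8,0],[0,0,0]],[[0,0,0],[0,0,0]],[[0,0,4],[0,0,0]],[[0,0,4],[0,0,0]],[[0,0,3],[0,0,0]],[[0,0,1],[0,0,0]],[[0,0,0],[0,0,0]],[[0,0,0],[0,0,0]]]'

```text
time_s: 26.58
eef_pos: [506.7, 6.6, 55.5]
ee_rot: [-0.0, 0.996, -0.084, -0.0]
force: [-2.2, 0.3, 0.6]
grip_width: 0.106
```

Request:
play_rows --motion '[[[0,0,0],[0,0,0]],[[0,0,0],[0,0,0]],[[0,0,0],[0,0,0]],[[0,0,0],[0,0,0]],[[0,0,0],[0,0,0]],[[0,0,0],[0,0,0]],[[0,0,-10],[0,0,0]],[[0,0,-25],[0,0,0]],[[0,0,-35],[0,0,0]],[[0,0,-35],[0,0,0]],[[0,0,-35],[0,0,0]],[[0,0,-20],[0,0,0]],[[0,0,0],[0,0,0]],[[0,0,0],[0,0,0]]]' --fingers 45

```text
time_s: 27.75
eef_pos: [507.0, 6.5, 216.6]
ee_rot: [0.0, 0.996, -0.084, 0.001]
force: [-0.8, -0.3, -0.0]
grip_width: 0.528
```

```bash
python3 - <<'E'
from h import *
C=snap("wrist","w16.png"); s,R,p=pose(); print(p)
f=np.radians(-9.6); ex=np.array([np.cos(f),np.sin(f)]); ey=np.array([-np.sin(f),np.cos(f)]); P=np.array([506,2.5])
def sc(u,v,z): d=unproj(C,(u,v),z)[:2]-P; return (d@ex).round(1),(d@ey).round(1)
im=cv2.imread("pics/full_w16.png"); h=cv2.cvtColor(im,cv2.COLOR_BGR2HSV)
m=((h[:,:,0]>100)&(h[:,:,0]<128)&(h[:,:,1]>110)&(h[:,:,2]>40)).astype(np.uint8)
n,l,st,c=cv2.connectedComponentsWithStats(m); k=1+np.argmax(st[1:,4]); q=np.argwhere(l==k)[:,::-1]; print(st[k])
A=cv2.approxPolyDP(cv2.convexHull(q.astype(np.int32)),5,True)[:,0]; print("carrier",[(tuple(a),sc(*a,66)) for a in A])
g=im.astype(int).sum(2)//3
print([int(g[v,300]) for v in range(88,125)],[sc(300,v,44)[1] for v in (100,102)])
go([540,262,215],80)
E
```

```text
[506.42393944   6.60415738 215.24794097]
[  254   118   126   132 15329]
carrier [((np.int32(379), np.int32(119)), (np.float64(66.1), np.float64(76.7))), ((np.int32(372), np.int32(244)), (np.float64(66.1), np.float64(-66.7))), ((np.int32(262), np.int32(244)), (np.float64(-65.4), np.float64(-66.5))), ((np.int32(254), np.int32(119)), (np.float64(-66.1), np.float64(76.8)))]
[166, 166, 165, 165, 165, 165, 165, 166, 148, 113, 125, 140, 151, 153, 153, 153, 146, 155, 185, 189, 189, 189, 190, 190, 189, 189, 189, 189, 189, 188, 172, 119, 119, 119, 114, 108, 99] [np.float64(97.1), np.float64(95.0)]
cur yaw -9.6  turn about tool z -89.6 (j6 -3 deg)
t 27.8 shift [ 2.573e+02 -1.130e+01  2.000e-01] tilt 1.0
```

Request:
play_rows --motion '[[[0,-15,0],[0,0,0]],[[-1,-30,0],[0,0,0]],[[-1,-30,0],[0,0,0]],[[-1,-30,0],[0,0,0]],[[-1,-30,0],[0,0,0]],[[-1,-30,0],[0,0,0]],[[-1,-30,0],[0,0,0]],[[-1,-30,0],[0,0,0]],[[-1,-20,0],[0,0,0]],[[-1,-12,0],[0,0,0]],[[0,0,0],[0,0,0]],[[0,0,0],[0,0,0]]]'

```text
time_s: 28.8
eef_pos: [540.6, 260.9, 214.5]
ee_rot: [0.0, 0.996, -0.084, -0.001]
force: [0.1, -0.2, -0.4]
grip_width: 0.524
```

```bash
python3 - <<'E'
from h import *
C=snap("wrist","w17.png"); s,R,p=pose(); print(p)
for n in("coupling0_mid","jar"): print(n,[(q,v.round(1),unproj(C,v,24).round(1)) for q,v in spots("wrist",n)])
C=snap("top","t17.png")
for n in("coupling0_mid",): print(n,[(q,v.round(1),unproj(C,v,24).round(1)) for q,v in spots("top",n)])
E
```

```text
[540.78976153 260.38329153 214.84937016]
coupling0_mid []
jar [(0.73, array([349.6,  96. ]), array([594. , 351.5,  24. ]))]
coupling0_mid []
```

View pics/w17.png

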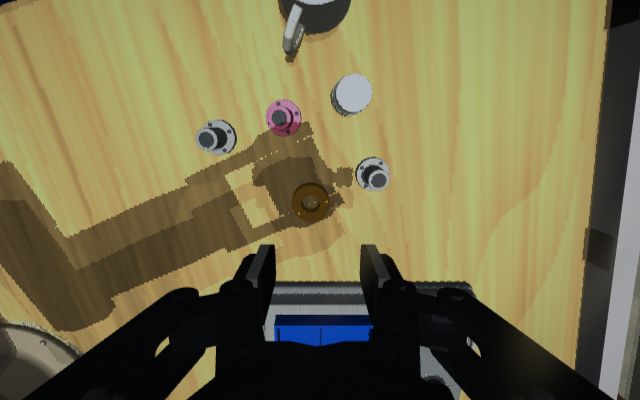

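```bash
python3 - <<'E'
from h import *
C=cam("wrist")
for n,u,v,z in [("A fl",373,173.5,10),("A sp",378,180,48),("B fl",216,136,10),("B sp",208,139,48),("pink",283.5,117,10),("pinksp",279,117,48),("jar",352,94,50),("bush",311,202,22)]: print(n,unproj(C,(u,v),z).round(1)[:2])
E
```

```text
A fl [613.6 252.6]
A sp [612.4 251.9]
B fl [424.4 333.4]
B sp [427.6 331.5]
pink [512.7 341.5]
pinksp [511.9 341.3]
jar [594.8 351.3]
bush [527.9 231.5]
```

Request:
play_rows --motion '[[[0,0,0],[0,0,-7]],[[0,0,0],[0,0,-7]],[[0,0,0],[0,0,-7]],[[0,0,0],[0,0,-7]],[[0,0,0],[0,0,-7]],[[0,0,0],[0,0,-7]],[[0,0,0],[0,0,-7]],[[0,0,0],[0,0,-7]],[[0,0,0],[0,0,-7]],[[0,0,0],[0,0,-7]],[[0,0,0],[0,0,-7]],[[0,0,0],[0,0,-7]],[[0,0,0],[0,0,-6]],[[0,0,0],[0,0,0]]]' --fingers 60

```text
time_s: 30.22
eef_pos: [541.0, 260.8, 215.5]
ee_rot: [0.0, 0.763, 0.646, 0.0]
force: [-0.1, 0.5, -0.7]
grip_width: 0.704
```

```bash
python3 - <<'E'
from h import *
C=snap("wrist","w18.png"); s,R,p=pose()
g=cv2.imread("pics/full_w18.png").astype(int)
for n,X in (("A",[613,251,10]),("B",[426,331,10])):
    u,v=proj(C,X); print(n,u,v)
    x0,y0=int(u)-35,int(v)-35
    sub=g[max(y0,0):y0+75,max(x0,0):x0+75]; sat=sub.max(2)-sub.min(2)
    m=(sat<32).astype(np.uint8); m=cv2.morphologyEx(m,cv2.MORPH_CLOSE,np.ones((3,3),np.uint8))
    nn,l,st,c=cv2.connectedComponentsWithStats(m)
    for k in range(1,nn):
        if st[k,4]>150: print(st[k]+[max(x0,0),max(y0,0),0,0,0],c[k]+[max(x0,0),max(y0,0)])
go([613,251,60],80.4)
E
```

```text
A 318.7740052650592 228.50161747176105
[305 211  31  37 875] [319.76114286 228.26514286]
B 359.51085195029646 72.51753928159415
[ 342   51   37   41 1175] [359.86723404  71.02553191]
cur yaw 80.2  turn about tool z -0.2 (j6 -66 deg)
t 30.3 shift [  2.3  72.6 155.5] tilt 1.0
```

Request:
play_rows --motion '[[[0.5,20,10],[0,0,0]],[[1,30,25],[0,0,0]],[[1,19,30],[0,0,0]],[[0.5,4.5,35],[0,0,0]],[[0,0,30],[0,0,0]],[[0,0,20],[0,0,0]],[[0,0,5],[0,0,0]],[[0,0,0],[0,0,0]],[[0,0,0],[0,0,0]]]'

```text
time_s: 31.02
eef_pos: [614.6, 252.1, 62.0]
ee_rot: [0.001, 0.765, 0.645, 0.001]
force: [0.2, 0.5, 1.1]
grip_width: 0.7
```

```bash
python3 - <<'E'
from h import *
C=snap("wrist","w19.png"); s,R,p=pose(); print(p)
g=cv2.imread("pics/full_w19.png").astype(int)
for zz in(10,48): print(proj(C,[613,251,zz]), [proj(C,p+R@[a,0,28+0*zz]).round(0) for a in(-13,13)])
u,v=proj(C,[613,251,10]); x0,y0=int(u)-60,int(v)-60
sub=g[y0:y0+120,x0:x0+120]; sat=sub.max(2)-sub.min(2)
m=(sat<32).astype(np.uint8); m=cv2.morphologyEx(m,cv2.MORPH_CLOSE,np.ones((3,3),np.uint8))
nn,l,st,c=cv2.connectedComponentsWithStats(m)
for k in range(1,nn):
    if st[k,4]>150: print(st[k]+[x0,y0,0,0,0],c[k]+[x0,y0])
print("flange nearest",proj(C,[613-22*.986,251+22*.167,10]),"sides",proj(C,[613+3.7,251+21.7,10]),proj(C,[613-3.7,251-21.7,10]))
E
```

```text
[614.8734193  252.21821206  62.53496103]
[315.05173138 210.44114423] [array([299., 223.]), array([335., 223.])]
[314.58937391 227.35678727] [array([299., 223.]), array([335., 223.])]
[ 290  180   55   63 2602] [316.74365872 210.09992314]
flange nearest [314.92238646 183.51195946] sides [342.54564146 210.41378951] [287.56131844 210.46849548]
```

Request:
play_rows --motion '[[[0,-3,10],[0,0,0]],[[0,0,15],[0,0,0]],[[0,0,15],[0,0,0]],[[0,0,10],[0,0,0]],[[0,0,8],[0,0,0]],[[0,0,4],[0,0,0]],[[0,0,0],[0,0,0]]]'

```text
time_s: 31.65
eef_pos: [610.7, 252.5, -2.2]
ee_rot: [-0.0, 0.764, 0.645, -0.0]
force: [-0.4, -1.0, 0.5]
grip_width: 0.701
```

Request:
play_rows --motion '[[[0,0,0],[0,0,0]],[[0,0,0],[0,0,0]],[[0,0,0],[0,0,0]],[[0,0,0],[0,0,0]],[[0,0,0],[0,0,0]],[[0,0,0],[0,0,0]],[[0,0,0],[0,0,0]]]' --fingers 18 --squeeze 45

```text
time_s: 32.23
eef_pos: [611.4, 252.6, -0.7]
ee_rot: [0.0, 0.764, 0.645, 0.001]
force: [-1.8, -0.2, 5.8]
grip_width: 0.287
```

```bash
python3 - <<'E'
from h import *
s,R,p=pose(); print(p,s["force"],s["wrist_torque"],s["grip_width"]*85.4)
E
```

```text
[611.40005649 252.61974545  -0.66513933] [-1.77149004 -0.23700862  5.76544806] [0.00564553 0.20059621 0.0054916 ] 24.48471488317357
```

Request:
play_rows --motion '[[[0,0,-5],[0,0,0]],[[0,0,-15],[0,0,0]],[[0,0,-30],[0,0,0]],[[0,0,-35],[0,0,0]],[[0,0,-35],[0,0,0]],[[0,0,-30],[0,0,0]],[[0,0,0],[0,0,0]]]'

```text
time_s: 32.82
eef_pos: [613.2, 253.2, 155.6]
ee_rot: [0.003, 0.764, 0.645, 0.005]
force: [0.0, 0.3, -0.8]
grip_width: 0.286
```

```bash
python3 - <<'E'
from h import *
s,R,p=pose(); print(p,s["force"],s["grip_width"]*85.4)
go([539.4,-1.1,150],80.4)
E
```

```text
[613.24979796 253.19234584 155.56251593] [ 0.04612634  0.27000144 -0.77055797] 24.44643089788315
cur yaw 80.4  turn about tool z -0.0 (j6 -68 deg)
t 32.8 shift [-263.   -30.4    5.6] tilt 0.99994
```

Request:
play_rows --motion '[[[-12,-1.4,0],[0,0,0]],[[-27,-3,0],[0,0,0]],[[-32,-4,0],[0,0,0]],[[-32,-4,0],[0,0,0]],[[-32,-4,0],[0,0,0]],[[-32,-4,0],[0,0,0]],[[-32,-4,0],[0,0,0]],[[-30,-3,0],[0,0,0]],[[-22,-2,0],[0,0,0]],[[-12,-1,0],[0,0,0]],[[0,0,0],[0,0,0]],[[0,0,0],[0,0,0]],[[0,0,0],[0,0,0]]]'

```text
time_s: 33.9
eef_pos: [537.1, -0.6, 148.2]
ee_rot: [-0.0, 0.764, 0.646, 0.0]
force: [0.2, -0.4, -1.2]
grip_width: 0.284
```

```bash
python3 - <<'E'
from h import *
s,R,p=pose(); print(p,s["force"],s["grip_width"]*85.4)
go([539.4,-1.1,51],80.4)
E
```

```text
[537.05627496  -0.62737437 148.20224431] [ 0.19985372 -0.42726989 -1.1538931 ] 24.23101696155366
cur yaw 80.4  turn about tool z 0.0 (j6 -93 deg)
t 33.9 shift [-0.1  2.4 97.2] tilt 1.0
```

Request:
play_rows --motion '[[[0,1,15],[0,0,0]],[[0,1.4,25],[0,0,0]],[[0,0,25],[0,0,0]],[[0,0,15],[0,0,0]],[[0,0,9],[0,0,0]],[[0,0,6],[0,0,0]],[[0,0,2],[0,0,0]],[[0,0,0],[0,0,0]],[[0,0,0],[0,0,0]]]'

```text
time_s: 34.65
eef_pos: [539.9, -2.0, 52.2]
ee_rot: [0.001, 0.764, 0.645, 0.0]
force: [-0.4, -0.7, -1.4]
grip_width: 0.285
```

Request:
play_rows --motion '[[[0,0,2],[0,0,0]],[[0,0,1],[0,0,0]],[[0,0,0],[0,0,0]],[[0,0,0],[0,0,0]],[[0,0,0],[0,0,0]]]'

```text
time_s: 35.07
eef_pos: [539.4, -2.1, 48.6]
ee_rot: [0.0, 0.764, 0.645, 0.0]
force: [0.7, -0.5, -2.0]
grip_width: 0.283
```

Request:
play_rows --motion '[[[0,0,1],[0,0,0]],[[0,0,1],[0,0,0]],[[0,0,0.5],[0,0,0]],[[0,0,0],[0,0,0]],[[0,0,0],[0,0,0]]]'

```text
time_s: 35.48
eef_pos: [539.4, -2.1, 46.0]
ee_rot: [0.0, 0.764, 0.645, 0.0]
force: [0.0, -0.6, 1.6]
grip_width: 0.282
```

Request:
play_rows --motion '[[[0,0,0],[0,0,0]],[[0,0,0],[0,0,0]],[[0,0,0],[0,0,0]],[[0,0,0],[0,0,0]],[[0,0,0],[0,0,0]],[[0,0,-10],[0,0,0]],[[0,0,-25],[0,0,0]],[[0,0,-35],[0,0,0]],[[0,0,-35],[0,0,0]],[[0,0,-35],[0,0,0]],[[0,0,-10],[0,0,0]],[[0,0,0],[0,0,0]],[[0,0,0],[0,0,0]]]' --fingers 44

```text
time_s: 36.57
eef_pos: [539.0, -2.0, 195.6]
ee_rot: [-0.0, 0.764, 0.645, -0.0]
force: [-0.2, 0.5, -0.3]
grip_width: 0.514
```

```bash
python3 - <<'E'
from h import *
C=snap("wrist","w20.png"); s,R,p=pose(); print(p,s["force"],s["grip_width"])
snap("top","t20.png")
go([426,331,195],80.4)
E
```

```text
[538.59346717  -1.92947399 194.58105778] [ 0.18738429 -0.69853449  0.19719794] 0.5135899563662513
cur yaw 80.4  turn about tool z -0.0 (j6 -93 deg)
t 36.7 shift [ 309.5 -166.4   -0.8] tilt 1.0
```

Request:
play_rows --motion '[[[14,-8,0],[0,0,0]],[[28,-15,0],[0,0,0]],[[32,-17,0],[0,0,0]],[[32,-17,0],[0,0,0]],[[32,-17,0],[0,0,0]],[[32,-17,0],[0,0,0]],[[32,-17,0],[0,0,0]],[[32,-17,0],[0,0,0]],[[32,-17,0],[0,0,0]],[[25,-14,0],[0,0,0]],[[18,-10,0],[0,0,0]],[[0,0,35],[0,0,0]],[[0,0,40],[0,0,0]],[[0,0,35],[0,0,0]],[[0,0,20],[0,0,0]],[[0,0,0],[0,0,0]],[[0,0,0],[0,0,0]]]' --fingers 60

```text
time_s: 38.08
eef_pos: [426.7, 330.0, 64.9]
ee_rot: [-0.0, 0.764, 0.645, -0.002]
force: [0.3, 0.9, 0.7]
grip_width: 0.701
```

```bash
python3 - <<'E'
from h import *
C=snap("wrist","w21.png"); s,R,p=pose(); print(p)
g=cv2.imread("pics/full_w21.png").astype(int)
X=np.array([426,331,10.]);u,v=proj(C,X); print(u,v); x0,y0=int(u)-70,int(v)-70
sub=g[y0:y0+140,x0:x0+140]; sat=sub.max(2)-sub.min(2)
m=(sat<32).astype(np.uint8); m=cv2.morphologyEx(m,cv2.MORPH_CLOSE,np.ones((3,3),np.uint8))
nn,l,st,c=cv2.connectedComponentsWithStats(m)
for k in range(1,nn):
    if st[k,4]>150: print(st[k]+[x0,y0,0,0,0],c[k]+[x0,y0])
print("near",proj(C,X-R[:,1]*22),"sides",proj(C,X-R[:,0]*22),proj(C,X+R[:,0]*22))
E
```

```text
[427.60659779 330.45402759  66.33158186]
317.9352159510445 210.3873106318538
[ 292  180   55   62 2534] [318.9222573  209.32596685]
[247 247  14  33 441] [253.19954649 263.4399093 ]
[375 247  12  33 378] [380.75661376 263.44179894]
near [317.9449006  183.78153278] sides [290.81561519 210.36678657] [345.06938901 210.40784572]
```

Request:
play_rows --motion '[[[1,-3.3,10],[0,0,0]],[[0,0,15],[0,0,0]],[[0,0,15],[0,0,0]],[[0,0,12],[0,0,0]],[[0,0,8],[0,0,0]],[[0,0,5],[0,0,0]],[[0,0,0],[0,0,0]],[[0,0,0],[0,0,0]]]'

```text
time_s: 38.8
eef_pos: [424.6, 332.1, 1.4]
ee_rot: [0.0, 0.764, 0.645, 0.0]
force: [0.3, -0.8, 0.0]
grip_width: 0.7
```

Request:
play_rows --motion '[[[0,0,0],[0,0,0]],[[0,0,0],[0,0,0]],[[0,0,0],[0,0,0]],[[0,0,0],[0,0,0]],[[0,0,0],[0,0,0]],[[0,0,0],[0,0,0]],[[0,0,0],[0,0,0]]]' --fingers 18 --squeeze 45

```text
time_s: 39.38
eef_pos: [424.6, 332.1, 1.6]
ee_rot: [0.0, 0.764, 0.645, 0.0]
force: [-0.4, -1.1, 6.4]
grip_width: 0.284
```

Request:
play_rows --motion '[[[0,0,-5],[0,0,0]],[[0,0,-15],[0,0,0]],[[0,0,-30],[0,0,0]],[[0,0,-35],[0,0,0]],[[0,0,-35],[0,0,0]],[[0,0,-20],[0,0,0]],[[0,0,-10],[0,0,0]],[[0,0,0],[0,0,0]],[[0,0,0],[0,0,0]]]'

```text
time_s: 40.13
eef_pos: [423.8, 331.7, 149.8]
ee_rot: [-0.0, 0.764, 0.645, -0.001]
force: [0.4, 0.6, -2.6]
grip_width: 0.286
```

```bash
python3 - <<'E'
from h import *
s,R,p=pose(); print(p,s["force"],s["grip_width"]*85.4)
go([473.4,10.1,150],80.4)
E
```

```text
[423.79891974 331.69257902 149.75987689] [ 0.42840907  0.57704161 -2.58360383] 24.401146059570564
cur yaw 80.4  turn about tool z -0.0 (j6 -55 deg)
t 40.1 shift [-3.088e+02  1.025e+02 -2.000e-01] tilt 1.0
```

Request:
play_rows --motion '[[[-12,4,0],[0,0,0]],[[-25,8,0],[0,0,0]],[[-32,11,0],[0,0,0]],[[-32,11,0],[0,0,0]],[[-32,11,0],[0,0,0]],[[-32,11,0],[0,0,0]],[[-32,11,0],[0,0,0]],[[-32,11,0],[0,0,0]],[[-32,10,0],[0,0,0]],[[-26,8,0],[0,0,0]],[[-15,4,0],[0,0,0]],[[-7,2,0],[0,0,0]],[[0,0,0],[0,0,0]],[[0,0,0],[0,0,0]],[[0,0,0],[0,0,0]]]'

```text
time_s: 41.38
eef_pos: [472.7, 11.1, 150.5]
ee_rot: [-0.0, 0.764, 0.646, -0.0]
force: [0.4, 0.0, -1.7]
grip_width: 0.286
```

```bash
python3 - <<'E'
from h import *
s,R,p=pose(); print(p,s["force"],s["grip_width"]*85.4)
go([473.4,10.1,51],80.4)
E
```

```text
[472.66027677  11.10477164 150.45253052] [ 0.35556012  0.01535384 -1.66312989] 24.466475790375494
cur yaw 80.4  turn about tool z 0.0 (j6 -93 deg)
t 41.4 shift [-0.9  0.9 99.5] tilt 1.0
```

Request:
play_rows --motion '[[[-0.9,0.9,15],[0,0,0]],[[0,0,25],[0,0,0]],[[0,0,25],[0,0,0]],[[0,0,15],[0,0,0]],[[0,0,10],[0,0,0]],[[0,0,6],[0,0,0]],[[0,0,3],[0,0,0]],[[0,0,0],[0,0,0]],[[0,0,0],[0,0,0]]]'

```text
time_s: 42.13
eef_pos: [474.3, 9.2, 52.6]
ee_rot: [0.0, 0.764, 0.645, 0.0]
force: [-0.5, -0.8, -1.7]
grip_width: 0.284
```

Request:
play_rows --motion '[[[0,0,2],[0,0,0]],[[0,0,1.5],[0,0,0]],[[0,0,1],[0,0,0]],[[0,0,0],[0,0,0]],[[0,0,0],[0,0,0]],[[0,0,0],[0,0,0]]]'

```text
time_s: 42.63
eef_pos: [474.1, 9.1, 47.6]
ee_rot: [0.0, 0.764, 0.645, 0.0]
force: [0.3, -0.0, 0.3]
grip_width: 0.284
```

Request:
play_rows --motion '[[[0,0,0],[0,0,0]],[[0,0,0],[0,0,0]],[[0,0,0],[0,0,0]],[[0,0,0],[0,0,0]],[[0,0,0],[0,0,0]],[[0,0,-10],[0,0,0]],[[0,0,-25],[0,0,0]],[[0,0,-35],[0,0,0]],[[0,0,-35],[0,0,0]],[[0,0,-35],[0,0,0]],[[0,0,-25],[0,0,0]],[[0,0,-10],[0,0,0]],[[0,0,0],[0,0,0]],[[0,0,0],[0,0,0]]]' --fingers 44

```text
time_s: 43.8
eef_pos: [473.4, 9.3, 221.7]
ee_rot: [-0.0, 0.764, 0.645, -0.0]
force: [-0.0, -0.5, -0.0]
grip_width: 0.516
```

```bash
python3 - <<'E'
from ln import *
C=snap("wrist","w22.png"); s,R,p=pose(); print(p,s["force"],s["grip_width"])
print("bezel at",proj(C,[676.5,28.7,78]),"knob",proj(C,[658.6,-76.8,78]))
go([676.5,28.7,215],80.4)
E
```

```text
[473.1504679    9.29875814 220.98215522] [-0.07803922  0.03159108  0.05675636] 0.5188674848813148
bezel at [358.20016577 335.82961964] knob [275.50683123 335.78207215]
cur yaw 80.4  turn about tool z -0.0 (j6 -93 deg)
t 43.9 shift [ 53.  197.3   6. ] tilt 1.0
```

View pics/w22.png

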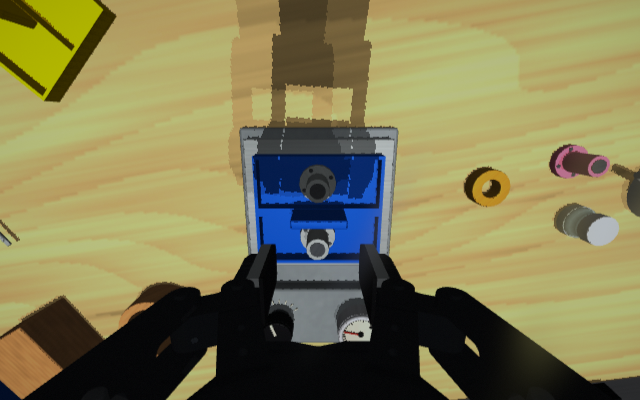

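Request:
play_rows --motion '[[[5,20,0],[0,0,0]],[[8,30,0],[0,0,0]],[[9,34,5],[0,0,0]],[[9,34,10],[0,0,0]],[[9,34,15],[0,0,0]],[[8,28,15],[0,0,0]],[[5,17,15],[0,0,0]],[[0,0,0],[0,0,7]],[[0,0,0],[0,0,7]],[[0,0,0],[0,0,7]],[[0,0,0],[0,0,7]],[[0,0,0],[0,0,7]],[[0,0,0],[0,0,7]],[[0,0,0],[0,0,7]],[[0,0,0],[0,0,7]],[[0,0,0],[0,0,7]],[[0,0,0],[0,0,7]]]' --fingers 85

```text
time_s: 45.27
eef_pos: [676.1, 28.5, 159.9]
ee_rot: [-0.0, 0.996, 0.087, -0.002]
force: [-0.1, -0.3, -0.0]
grip_width: 0.991
```

Request:
play_rows --motion '[[[0,0,0],[0,0,7]],[[0,0,0],[0,0,7]],[[0,0,0],[0,0,7]],[[0,0,0],[0,0,7]],[[0,0,0],[0,0,7]],[[0,0,0],[0,0,7]],[[0,0,0],[0,0,7]],[[0,0,0],[0,0,7]],[[0,0,0],[0,0,7]],[[0,0,0],[0,0,7]],[[0,0,0],[0,0,7]],[[0,0,0],[0,0,3]],[[0,0,0],[0,0,0]],[[0,0,0],[0,0,0]]]'

```text
time_s: 46.43
eef_pos: [676.4, 28.5, 160.6]
ee_rot: [0.001, 0.821, -0.57, -0.001]
force: [-0.6, 0.1, -0.6]
grip_width: 0.994
```

```bash
cat > dial.py <<'E'
from h import *
def dial(name,guess,zc=78):
    """rectify dial face to metric top view (z=zc), find white-face centre, red pointer dir, black bar dir; CW angle from scale +x"""
    C=snap("wrist",name); im=cv2.imread("pics/full_"+name)
    S=6; N=90 # 6 px/mm, +-45mm ; out col = -y.. (x up, y left)
    h=N*S//2; q=[];d=[]
    for a,b in((-h,-h),(h,-h),(h,h),(-h,h)):
        X=[guess[0]-b/S,guess[1]-a/S,zc]; q.append(proj(C,X)); d.append([a+h,b+h])
    H=cv2.getPerspectiveTransform(np.float32(q),np.float32(d)); o=cv2.warpPerspective(im,H,(2*h,2*h),flags=cv2.INTER_CUBIC)
    cv2.imwrite("pics/rect_"+name,o); return o,S,h
def analyse(o,S,h,guess,yaw=-9.6,ctr=None):
    g=o.astype(int); b,gr,r=g[:,:,0],g[:,:,1],g[:,:,2]
    red=((r-gr>50)&(r-b>50)); Q=np.argwhere(red)[:,::-1]
    yy,xx=np.mgrid[:2*h,:2*h]
    w=lambda p:np.array([guess[0]-(p[1]-h)/S,guess[1]-(p[0]-h)/S])
    if ctr is None: # centre: fit circle to bright dial outline
        m=((g.min(2)>150)&(g.max(2)-g.min(2)<40)).astype(np.uint8)
        m=cv2.morphologyEx(m,cv2.MORPH_OPEN,np.ones((9,9)));n,l,st,c=cv2.connectedComponentsWithStats(m);k=1+np.argmax(st[1:,4])
        (cx,cy),rr=cv2.minEnclosingCircle(np.argwhere(l==k)[:,::-1].astype(np.float32)); print("ring r mm",rr/S,"ctr",w((cx,cy)))
    else: cx,cy=h-(ctr[1]-guess[1])*S,h-(ctr[0]-guess[0])*S
    cw=lambda dx,dy:(np.degrees(np.arctan2(dx,-dy))+yaw)%360 # az_cw from world x, minus scale cw yaw(+9.6)
    rad=np.hypot(xx-cx,yy-cy)/S; 
    Qs=red&(rad<30); p=np.argwhere(Qs)[:,::-1].astype(float)
    f=p[np.hypot(p[:,0]-cx,p[:,1]-cy)>6*S]
    e=np.linalg.eigh(np.cov(p.T))[1][:,1]; dd=f.mean(0)-[cx,cy]; e=e*np.sign(e@dd)
    print("pointer n",len(p),"dir %.1f az %.1f"%(cw(*e),cw(*dd)))
    A=np.arange(0,360,1.0)
    for r0,r1 in((15.5,19.5),(19.5,22.5),(23.5,27)):
        P=[]
        for a in A:
            t=np.radians(a-yaw); s=0
            rr=np.linspace(r0,r1,12)*S; xs=(cx+rr*np.sin(t)).round().astype(int); ys=(cy-rr*np.cos(t)).round().astype(int)
            P.append(g[ys.clip(0,2*h-1),xs.clip(0,2*h-1)].max(1).mean())
        P=np.array(P); sm=np.array([np.mean(np.take(P,range(i-4,i+5),mode="wrap")) for i in range(360)])
        i=sm.argmin(); J=np.arange(i-12,i+13); wt=np.clip(np.median(P)-np.take(P,J,mode="wrap"),0,None); print("bar r%.0f-%.0f: %.1f (val %.0f med %.0f)"%(r0,r1,((J*wt).sum()/wt.sum())%360,sm[i],np.median(P)))
E
python3 - <<'E'
from dial import *
s,R,p=pose(); print(p,s["joints"][5])
gs=(677.5,29.5); a=dial("w23.png",gs); print(a[0].shape); analyse(*a,gs)
C=cam("wrist"); print("tcp axis",proj(C,[p[0],p[1],78]),spots("wrist","bezel_grip"))
E
```

```text
[676.35739714  28.49712842 160.62340281] 1.0829688897721865
(540, 540, 3)
ring r mm 18.212687174479168 ctr [698.5   30.25]
pointer n 276 dir 100.6 az 151.7
bar r16-20: 176.4 (val 30 med 83)
bar r20-22: 176.1 (val 6 med 81)
bar r24-27: 88.8 (val 52 med 81)
tcp axis [317.8111565  202.55837387] [(0.81, array([316.032, 193.92 ]))]
```

```bash
cat > asc.py <<'E'
from h import *
def asc(o,n=66):
    s=cv2.resize(o,(n,n//2+n//8),interpolation=cv2.INTER_AREA).astype(int)
    for r in s:
        print("".join("R" if (p[2]-p[1]>0.35*p[2] and p[2]>40) else "#%+-. "[min(5,max(p)//28)] for p in r))
E
python3 - <<'E'
from asc import *
asc(cv2.imread("pics/rect_w23.png"))
C=cam("wrist"); print(unproj(C,(316,193.9),70))
E
```

```text
.-.                           .......----++++----..........---
    -.                                      ......-----++++----...
    -.                                             ........-----++
    -.                                                       .....
   ..                                                             
...-.                 .---++-+++--...                             
..-++--           ..-++%+++++-+--+++++-.                          
..-+++- .        .+++++-...         ..-+--                        
..++++.-+--.----+%%+-.                  .--.      ...           ..
..+++-.++++++++%%--.     ..--.-... .       .......   . .........-+
.-+++-.+++++++%%++-   ---+.++ +.-- + .-.     .-.----.-..++++++++++
.-+++- ++++++%+++++++++%+++++++-+++%+%++--.   .-+%%%%%%+++++++++++
.++++- +++++%++++++++%++%++++++++++++++%++%++  .+%%%%%%%%%%%%+%%%%
-++++-.++++++-+++++%+++++++++++++++++++++%++%+++++%%%%%%%%%%%%%%%%
-+++..++++++--+++%%++++++++++++++++++++++++%+++++++%%%%%%%%%%%%%%%
++++..+++++++++%%+++++++++++++++++++++++++++%++++++%%%%%%%%%%%%%%%
++++..++++++++++++++++++++++++++
[... 983 characters left out ...]
%%%%%%%%%++++++++++++++++++++++++%%%%%%%%%%%++%%%%%%%%%%
+-.+%%%%%%%%%%%%%%%%%%+++++++++++++++++++%%%%%%%%%%%%%--%%%%%%%%%%
+-.+%%%%%%%%%%%%%%%%%%%%%%++++++++++%%%%%%%%%%%%%%%%%%--%%%%%%%%%%
+--++%%%%%+%%%%%%%%%%%%%%%%%%%%%%%%%%%%%%%%%%%%%%%%%%%+-%%%%%%%%%%
-.+++++++++%%%%%%%%%%%%%%%%%%%%%%%%%%%%%%%%%%%%%%%%%%%--%%%%%%%%%%
-.+++++++++%%%%%%%%%%%%%%%%%%%%%%%%%%%%%%%%%%%%%%%++%%++%%%%%%%%%%
-.--++++++++%%%%%%%%%%%%%%%%%%%%%%%%%%%%%%%%%%%%%%-+%%%%%%%%%%%%%+
-   .-.-.-.-+%%%%%%%%%%%%%%%%%%%%%%%%%%%%%%%%%%%%%--%%%%%%%%%%%%--
-          .---------++++++++++%+%%%%%%%%%%%%%%%%%++%%%%%%%%%+----
-          ..........--........---+-+-++++%%%%%%%-+%%%%%%%%%%+----
[681.51713668  32.11201766  70.        ]
```

```bash
cat > ring.py <<'E'
from h import *
def ring(f,guess,rlo=25,rhi=32):
    o=cv2.medianBlur(cv2.cvtColor(cv2.imread(f),cv2.COLOR_BGR2GRAY),5)
    c=cv2.HoughCircles(o,cv2.HOUGH_GRADIENT,1.5,20,param1=60,param2=25,minRadius=rlo*6,maxRadius=rhi*6)
    for x,y,r in (c[0][:4] if c is not None else []): print("circle r %.1f at x %.1f y %.1f"%(r/6,guess[0]-(y-270)/6,guess[1]-(x-270)/6))
E
python3 - <<'E'
from ring import *
ring("pics/rect_w23.png",(677.5,29.5)); ring("pics/rect_w23.png",(677.5,29.5),19,25)
# same dial in earlier unshadowed pictures w15 (yaw -9.6) and w2 (yaw 90): rectify
from ln import K,T
for nm,p,yaw in(("w15.png",[505.85,3.13,214.27],-9.6),("w16.png",[506.42,6.6,215.25],-9.6),("w2.png",[656.35,-74.94,141.14],90)):
    f=np.radians(yaw); R=np.array([[np.cos(f),np.sin(f),0],[np.sin(f),-np.cos(f),0],[0,0,-1]]); C=(K,R@T[:3,:3],R@T[:3,3]+np.array(p))
    for z,gs in((78,(677.5,29.5)),(78,(658.6,-76.8))):
        q=[];d=[]
        for a,b in((-270,-270),(270,-270),(270,270),(-270,270)): q.append(proj(C,[gs[0]-b/6,gs[1]-a/6,z])); d.append([a+270,b+270])
        cv2.imwrite("pics/tmp.png",cv2.warpPerspective(cv2.imread("pics/full_"+nm),cv2.getPerspectiveTransform(np.float32(q),np.float32(d)),(540,540),flags=cv2.INTER_CUBIC))
        print(nm,gs); ring("pics/tmp.png",gs,*((26,33) if gs[1]>0 else (17,23)))
E
```

```text
circle r 25.8 at x 681.6 y 31.1
circle r 25.2 at x 682.1 y 35.6
circle r 29.4 at x 678.6 y 33.1
circle r 26.6 at x 675.4 y 34.9
circle r 24.9 at x 683.1 y 31.6
circle r 24.9 at x 681.9 y 35.9
circle r 23.8 at x 687.6 y 34.4
circle r 20.2 at x 687.1 y 29.1
w15.png (677.5, 29.5)
circle r 29.3 at x 674.9 y 32.6
circle r 27.1 at x 671.4 y 33.1
circle r 26.2 at x 673.9 y 36.1
circle r 26.8 at x 671.9 y 29.6
w15.png (658.6, -76.8)
circle r 20.0 at x 656.2 y -74.4
circle r 18.4 at x 640.5 y -59.2
circle r 22.9 at x 652.7 y -74.4
circle r 19.2 at x 647.2 y -64.7
w16.png (677.5, 29.5)
circle r 28.7 at x 675.6 y 32.4
circle r 26.8 at x 671.9 y 32.1
circle r 26.2 at x 670.1 y 35.9
circle r 26.2 at x 674.1 y 29.4
w16.png (658.6, -76.8)
circle r 20.1 at x 656.2 y -74.4
circle r 22.6 at x 656.0 y -70.9
circle r 19.0 at x 640.5 y -58.7
circle r 17.9 at x 646.2 y -62.7
w2.png (677.5, 29.5)
circle r 26.8 at x 674.9 y 28.9
circle r 30.1 at x 677.6 y 30.9
circle r 26.2 at x 676.1 y 25.6
circle r 26.2 at x 671.1 y 29.9
w2.png (658.6, -76.8)
circle r 20.4 at x 657.5 y -77.4
circle r 19.8 at x 653.7 y -77.2
circle r 17.9 at x 668.0 y -100.7
circle r 19.8 at x 673.0 y -100.9
```

Request:
play_rows --motion '[[[-1.3,-2,20],[0,0,0]],[[0,0,35],[0,0,0]],[[0,0,30],[0,0,0]],[[0,0,20],[0,0,0]],[[0,0,12],[0,0,0]],[[0,0,8],[0,0,0]],[[0,0,5],[0,0,0]],[[0,0,0],[0,0,0]],[[0,0,0],[0,0,0]]]'

```text
time_s: 47.28
eef_pos: [679.0, 30.3, 33.5]
ee_rot: [-0.0, 0.821, -0.571, 0.001]
force: [-0.0, 0.5, -0.1]
grip_width: 0.999
```

Request:
play_rows --motion '[[[0,0,0],[0,0,0]],[[0,0,0],[0,0,0]],[[0,0,0],[0,0,0]],[[0,0,0],[0,0,0]],[[0,0,0],[0,0,0]],[[0,0,0],[0,0,0]]]' --fingers 54 --squeeze 22

```text
time_s: 47.78
eef_pos: [678.3, 32.0, 34.0]
ee_rot: [-0.001, 0.821, -0.571, -0.0]
force: [-3.4, 6.5, 7.1]
grip_width: 0.693
```

```bash
python3 - <<'E'
from h import *
s,R,p=pose(); print(p,s["force"],s["wrist_torque"],s["grip_width"]*85.4,R[:2,0],R[:2,1])
E
```

```text
[678.31311345  31.98856199  34.01041947] [-3.41727612  6.50866218  7.13846467] [ 1.31290597  0.80871423 -0.01831827] 59.214610687254456 [ 0.34825641 -0.93739706] [-0.9373992  -0.34825443]
```

Request:
play_rows --motion '[[[-1,0,0],[0,0,0]],[[-0.9,0,0],[0,0,0]],[[0,0,0],[0,0,0]],[[0,0,0],[0,0,-5]],[[0,0,0],[0,0,-5]],[[0,0,0],[0,0,-5]],[[0,0,0],[0,0,-5]],[[0,0,0],[0,0,-5]],[[0,0,0],[0,0,-5]],[[0,0,0],[0,0,-5]],[[0,0,0],[0,0,-5]],[[0,0,0],[0,0,0]]]'

```text
time_s: 48.78
eef_pos: [677.7, 32.6, 34.0]
ee_rot: [-0.0, 0.967, -0.253, 0.0]
force: [-4.2, 1.3, 8.3]
grip_width: 0.691
```

```bash
python3 - <<'E'
from h import *
s,R,p=pose(); print(p,s["force"],s["wrist_torque"],s["grip_width"]*85.4,R[:2,0],R[:2,1], R[:,0]@s["force"],R[:,1]@s["force"])
E
```

```text
[677.72265115  32.59705017  34.01240966] [-4.19304601  1.32521681  8.28395366] [0.47091575 0.98294566 0.01476343] 58.971108347638356 [ 0.87152241 -0.49035567] [-0.49035547 -0.87152218] -4.3034300782863 0.894731729527544
```

Request:
play_rows --motion '[[[-1,0,0],[0,0,-5]],[[0,0,0],[0,0,-5]],[[0,0,0],[0,0,-5]],[[0,0,0],[0,0,-5]],[[0,0,0],[0,0,-5]],[[0,0,0],[0,0,-5]],[[0,0,0],[0,0,-5]],[[0,0,0],[0,0,-5]],[[0,0,0],[0,0,-5]],[[0,0,0],[0,0,-5]],[[0,0,0],[0,0,-5]],[[0,0,0],[0,0,-5]],[[0,0,0],[0,0,-5]],[[0,0,0],[0,0,-5]],[[0,0,0],[0,0,-5]],[[0,0,0],[0,0,-5]],[[0,0,0],[0,0,-5]],[[0,0,0],[0,0,0]],[[0,0,0],[0,0,0]]]'

```text
time_s: 50.37
eef_pos: [676.2, 32.1, 34.0]
ee_rot: [0.0, 0.885, 0.465, -0.001]
force: [-8.6, -1.9, 10.4]
grip_width: 0.686
```

```bash
python3 - <<'E'
from dial import *
from asc import asc
s,R,p=pose(); print(p,s["force"],s["wrist_torque"],s["grip_width"]*85.4,R[:2,0],R[:2,1], R[:,0]@s["force"],R[:,1]@s["force"])
gs=(678,32); o,S,h=dial("w24.png",gs); asc(o,90)
E
```

```text
[676.21762675  32.13704155  33.98840001] [-8.55771359 -1.93547924 10.35882177] [-0.54435051  1.60329658  0.03175773] 58.59097072828774 [0.56773855 0.8232071 ] [ 0.82320782 -0.56773998] -6.469829078177088 -5.950539449948508
 -##############################-               -#########################################
  %############################                   .%######################################
 -############################-                      +####################################
 +############################                         -%#################################
  ###########################+                             -+%############################
  -##########################.                                 .+%########################
   +########################%                                      .+#####################
    +#######################-                                         +###################
     %######################                                           -##################
     %########%+%##########+                              
[... 3514 characters left out ...]
+++++++++++++++++++++++++++++++++++++++++++++++++++++++++++++++-   
 -+++++++++++++++++++++++++++++++++++++++++++++++++++++++++++++++++++++++++++++++++++++   
 -+++++++++++++++++++++++++++++++++++++++++++++++++++++++++++++++++++++++++++++++++++++   
 -+++++++++++++++++++++++++++++++++++++++++++++++++++++++++++++++++++++++++++++++++++++   
 -++++++++++++++++++++++++++++++++++++++++++++++++++++++++++++++++++++++++++++++++++++-   
 -+++++++++++++++++++++++++++++++++++++++++++++++++++++++++++++++++++++++++++++++++++.    
-++++++++++++++++++++++++++++++++++++++++++++++++++++++++++++++++++++++++++++++++++++-    
%%%%+++++++++++++++++++++++++++++++++++++++++++++++++++++++++++++++++++++++++++++++++.
```

Request:
play_rows --motion '[[[0,0,0],[0,0,0]],[[0,0,0],[0,0,0]],[[0,0,0],[0,0,0]],[[0,0,0],[0,0,0]],[[0,0,0],[0,0,0]],[[0,0,-10],[0,0,0]],[[0,0,-20],[0,0,0]],[[0,0,-25],[0,0,0]],[[0,0,-25],[0,0,0]],[[0,0,-20],[0,0,0]],[[0,0,-10],[0,0,0]],[[0,0,0],[0,0,0]],[[0,0,0],[0,0,0]],[[0,0,0],[0,0,0]]]' --fingers 85

```text
time_s: 51.58
eef_pos: [676.2, 32.7, 140.7]
ee_rot: [-0.001, 0.886, 0.465, -0.001]
force: [0.2, -0.1, 0.8]
grip_width: 0.998
```

```bash
python3 - <<'E'
from dial import *
from asc import asc
s,R,p=pose(); print(p,s["force"])
gs=(678,32); o,S,h=dial("w25.png",gs); asc(o[150:450,200:500],80)
E
```

```text
[676.16949494  32.67359983 140.71051213] [ 0.21648502 -0.10642378  0.80761687]
+++++%%+--+%%+-.+%-..-%+   -++   .--++-.                                        
%%++-+%%+-+%%+---+---+++...+%-. .++-+++----....      ..                         
+%%+++%%%+++++-------++---+%+--+%%+--++++++++++-                                
+%%++++%%+----------------++-++%%++-+%%++++++++----.-----.                      
++++--++++------------------++%#%+-+%%%+--++++++++-----+--..                    
-----------------------------+%%+--++++--+%+++++++-----+++-.                    
-+---------------------------++-----+--+%%%+++++++++----+++-.                   
+-+++----------------------------------+%++--++++++++----+++-.                  
+-+++----++----------------------------++--++%%%++++++----++--.                 
+++++---+++-------------------------------++%%++-++++++----++--.                
+++-----+++++------------------------------++---+++++++----+++-.                
+++++++-+++++---------------------------------+%%%++++++----+++.                
+++++++++++-++-------------------------------+%%%
[... 2328 characters left out ...]
%+-++%%++++++++++--+++++++++++++++++..-+++++++++++++
+%++++%%+--%%+--+%+--+%%+-+%%%+-+%%+++++++++++++++++++++++++++%+..-+++++++++++++
++++++%%+-+%%+--+%+--+%%+--+%%+++++++++++--++++++++++++++++++++-..-+++++++++++++
+++++++++++%%+++%%%+++%%+++++++++++++++--++++++++++++++++++++++-.-++++++++++++++
-----++++++++++++++++++++++++++++++---+++++++++++++++++++++++-..-+++++++++++++++
----------++++++++++++++++++-------++++++++%++++++++++++++++++--++++++++++++++++
+++----------------------------+++++++++%%%+++++++++++++++++++++++++++++++++++++
+++++++++++-------------+++++++++++++%%+++++++++++++++++++++++++++++++++++++++++
%%++++++++++++++++++++++++++++++++%%++++++++++++++++++++++++++++++++++++++++++++
```

```bash
cat > fine.py <<'E'
from dial import *
from scipy.ndimage import map_coordinates as mc
from scipy.optimize import minimize
def fine(o,S,h):
    g=o.astype(float); V=g.max(2); th=np.radians(np.arange(0,360,0.5))
    samp=lambda c,r,t:mc(V,[c[1]-r*S*np.cos(t),c[0]+r*S*np.sin(t)],order=1)
    def f(x):
        P=np.mean([samp(x[:2],r,th) for r in np.linspace(x[2],x[2]+2.0,5)],0); P=np.clip(P/np.median(P),.6,1.2)
        return -abs(np.exp(-40j*th)@P)/len(P)
    hub=np.argwhere((V<45)&(np.hypot(*(np.mgrid[:2*h,:2*h]-h))<60))
    best=min(((f([cx,cy,r]),cx,cy,r) for cx in range(h-30,h+31,5) for cy in range(h-30,h+31,5) for r in(14,15,16,17,18)))
    m=minimize(f,best[1:],method="Nelder-Mead",options=dict(initial_simplex=np.array(best[1:])+np.array([[0,0,0],[4,0,0],[0,4,0],[0,0,.7]])))
    c=m.x[:2]; P=np.mean([samp(c,r,th) for r in np.linspace(m.x[2],m.x[2]+2,5)],0); Pc=np.clip(P/np.median(P),.6,1.2)
    ph=np.degrees(np.angle(-np.conj(np.exp(-40j*th)@Pc)))/-40; ph=(-ph)%9
    print("score",round(m.fun,4),"centre off mm",((c-h)/S).round(2),"r",m.x[2].round(1),"tick phase %.2f (or %.2f)"%(ph,(9-ph)%9))
    for r in np.arange(13,28,1.5):
        q=np.mean([samp(c,rr,th) for rr in np.linspace(r,r+1.5,4)],0)
        T=np.median(q)*.55; d=q<T
        # longest dark run
        dd=np.r_[d,d]; e=np.flatnonzero(np.diff(np.r_[0,dd.astype(int),0])); st,en=e[::2],e[1::2]
        if len(st): k=np.argmax(en-st); print("r %.1f dark %.1f..%.1f mid %.2f"%(r,st[k]/2%360,en[k]/2%360,(st[k]+en[k]-1)/4%360))
    red=(g[:,:,2]-g[:,:,1]>.35*g[:,:,2])&(g[:,:,2]>40); p=np.argwhere(red)[:,::-1].astype(float); d=p-c; rr=np.hypot(*d.T)/S; p=p[rr<26]; d=d[rr<26]; rr=rr[rr<26]
    e=np.linalg.eigh(np.cov(p.T))[1][:,1]; e*=np.sign(e@d.mean(0)); az=np.degrees(np.arctan2(d[:,0],-d[:,1]))
    n=np.array([-e[1],e[0]]); print("pointer dir %.2f, n %d, perp offset from centre mm %.2f"%(np.degrees(np.arctan2(e[0],-e[1])),len(p),(d.mean(0)@n)/S))
    for a in range(6,24,3):
        k=(rr>=a)&(rr<a+3)
        if k.sum()>5: print(" r",a,"az %.2f n %d"%(np.median(az[k]),k.sum()))
E
python3 - <<'E'
from fine import *
for nm in("w24.png","w25.png"):
    print(nm); fine(cv2.imread("pics/rect_"+nm),6,270)
E
```

```text
w24.png
score -0.1593 centre off mm [-1.51  2.6 ] r 20.2 tick phase 8.89 (or 0.11)
r 14.5 dark 111.0..123.0 mid 116.75
r 16.0 dark 111.0..123.0 mid 116.75
r 17.5 dark 111.0..122.5 mid 116.50
r 19.0 dark 111.5..121.5 mid 116.25
r 20.5 dark 110.5..121.5 mid 115.75
r 22.0 dark 104.0..119.5 mid 111.50
r 23.5 dark 104.0..117.0 mid 110.25
r 25.0 dark 105.0..116.5 mid 110.50
r 26.5 dark 105.5..116.0 mid 110.50
pointer dir 110.95, n 1446, perp offset from centre mm -0.84
 r 6 az 104.42 n 248
 r 9 az 106.32 n 234
 r 12 az 107.30 n 243
 r 15 az 108.05 n 235
 r 18 az 108.45 n 249
 r 21 az 108.37 n 58
w25.png
score -0.1516 centre off mm [-0.84  1.7 ] r 20.6 tick phase 8.88 (or 0.12)
r 14.5 dark 112.0..122.5 mid 117.00
r 16.0 dark 111.5..122.5 mid 116.75
r 17.5 dark 111.5..122.0 mid 116.50
r 19.0 dark 112.0..121.0 mid 116.25
r 20.5 dark 111.5..120.5 mid 115.75
r 22.0 dark 107.5..120.5 mid 113.75
r 23.5 dark 107.5..119.5 mid 113.25
r 25.0 dark 108.0..119.0 mid 113.25
r 26.5 dark 108.5..118.5 mid 113.25
pointer dir 110.40, n 1262, perp offset from centre mm -0.48
 r 6 az 106.71 n 220
 r 9 az 107.91 n 205
 r 12 az 108.53 n 222
 r 15 az 108.78 n 200
 r 18 az 108.97 n 209
 r 21 az 108.35 n 39
```

Request:
play_rows --motion '[[[0,0,20],[0,0,0]],[[0,0,30],[0,0,0]],[[0,0,25],[0,0,0]],[[0,0,15],[0,0,0]],[[0,0,10],[0,0,0]],[[0,0,6],[0,0,0]],[[0,0,0],[0,0,0]],[[0,0,0],[0,0,0]]]'

```text
time_s: 52.3
eef_pos: [677.2, 32.6, 37.0]
ee_rot: [0.0, 0.886, 0.465, 0.0]
force: [0.7, -0.6, 0.2]
grip_width: 0.997
```

Request:
play_rows --motion '[[[0,0,0],[0,0,0]],[[0,0,0],[0,0,0]],[[0,0,0],[0,0,0]],[[0,0,0],[0,0,0]],[[0,0,0],[0,0,0]],[[0,0,0],[0,0,0]]]' --fingers 54

```text
time_s: 52.8
eef_pos: [676.8, 31.8, 37.8]
ee_rot: [0.001, 0.886, 0.465, -0.0]
force: [-5.3, -3.6, 5.8]
grip_width: 0.685
```

Request:
play_rows --motion '[[[0,0,0],[0,0,-3.2]],[[0,0,0],[0,0,-3.1]],[[0,0,0],[0,0,0]],[[0,0,0],[0,0,0]],[[0,0,0],[0,0,0]]]'

```text
time_s: 53.22
eef_pos: [676.8, 31.8, 37.8]
ee_rot: [0.001, 0.859, 0.513, -0.0]
force: [-4.1, -2.7, 5.5]
grip_width: 0.687
```

```bash
python3 - <<'E'
from fine import *
s,R,p=pose(); print(p,s["force"],s["wrist_torque"],s["grip_width"]*85.4,R[:,0]@s["force"],R[:,1]@s["force"])
fine(*dial("w26.png",(678,32)))
E
```

```text
[676.80334333  31.78075134  37.82106109] [-4.14185483 -2.72847315  5.47983178] [-0.58094158  0.82797933  0.04297571] 58.63733376348558 -4.374178925035714 -2.3451368444597014
score -0.1612 centre off mm [-1.26  2.64] r 20.0 tick phase 2.52 (or 6.48)
r 14.5 dark 111.0..117.0 mid 113.75
r 16.0 dark 111.0..116.5 mid 113.50
r 17.5 dark 111.0..116.0 mid 113.25
r 19.0 dark 111.5..115.5 mid 113.25
r 20.5 dark 110.5..115.0 mid 112.50
r 22.0 dark 98.0..113.5 mid 105.50
r 23.5 dark 98.0..111.0 mid 104.25
r 25.0 dark 99.0..110.5 mid 104.50
r 26.5 dark 99.5..110.0 mid 104.50
pointer dir 110.56, n 1431, perp offset from centre mm -0.74
 r 6 az 104.74 n 241
 r 9 az 106.52 n 239
 r 12 az 107.44 n 234
 r 15 az 108.02 n 240
 r 18 az 108.41 n 242
 r 21 az 108.56 n 43
```

Request:
play_rows --motion '[[[0,0,0],[0,0,0]],[[0,0,0],[0,0,0]],[[0,0,0],[0,0,0]],[[0,0,0],[0,0,0]],[[0,0,0],[0,0,0]],[[0,0,-10],[0,0,0]],[[0,0,-20],[0,0,0]],[[0,0,-25],[0,0,0]],[[0,0,-25],[0,0,0]],[[0,0,-20],[0,0,0]],[[0,0,-10],[0,0,0]],[[0,0,0],[0,0,0]],[[0,0,0],[0,0,0]],[[0,0,0],[0,0,0]]]' --fingers 85

```text
time_s: 54.43
eef_pos: [676.2, 32.7, 144.7]
ee_rot: [-0.001, 0.859, 0.512, -0.001]
force: [0.2, 0.3, -0.5]
grip_width: 0.996
```

```bash
python3 - <<'E'
from fine import *
s,R,p=pose(); print(p,s["force"])
fine(*dial("w27.png",(678,32)))
E
```

```text
[676.15473696  32.70861808 144.69691506] [ 0.2324224   0.30918733 -0.53898975]
score -0.1474 centre off mm [-0.7   1.73] r 20.4 tick phase 2.53 (or 6.47)
r 14.5 dark 111.5..115.5 mid 113.25
r 16.0 dark 112.0..115.5 mid 113.50
r 17.5 dark 111.5..115.5 mid 113.25
r 19.0 dark 112.0..115.0 mid 113.25
r 20.5 dark 101.5..107.5 mid 104.25
r 22.0 dark 101.0..114.0 mid 107.25
r 23.5 dark 101.0..113.0 mid 106.75
r 25.0 dark 102.0..113.0 mid 107.25
r 26.5 dark 102.5..112.5 mid 107.25
pointer dir 110.32, n 1271, perp offset from centre mm -0.42
 r 6 az 107.11 n 209
 r 9 az 107.82 n 231
 r 12 az 108.82 n 219
 r 15 az 108.55 n 213
 r 18 az 109.14 n 209
 r 21 az 109.17 n 12
```

```bash
python3 - <<'E'
from fine import *
from scipy.ndimage import map_coordinates as mc
for nm,off in(("w25.png",(-.84,1.7)),("w27.png",(-.7,1.73))):
    o=cv2.imread("pics/rect_"+nm).astype(float); c=(270+off[0]*6,270+off[1]*6)
    G=o[:,:,1]; th=np.arange(85,140,.5)
    for r in np.arange(13,28,1.0):
        t=np.radians(th); q=np.mean([mc(G,[c[1]-rr*6*np.cos(t),c[0]+rr*6*np.sin(t)],order=1) for rr in(r,r+.5)],0)
        b=np.percentile(q,80); d=th[q<.6*b]; d=d[(d>100)&(d<125)]
        print(nm,r,"nonwhite",d.min() if len(d) else None,d.max() if len(d) else None)
o=cv2.imread("pics/rect_w27.png")
cv2.imwrite("pics/final.png",np.hstack([cv2.resize(cv2.imread("pics/rect_w25.png")[200:420,230:480],(400,352)),cv2.resize(o[200:420,230:480],(400,352))]))
E
```

```text
w25.png 13.0 nonwhite 104.5 113.0
w25.png 14.0 nonwhite 104.5 121.0
w25.png 15.0 nonwhite 105.0 122.5
w25.png 16.0 nonwhite 105.5 122.5
w25.png 17.0 nonwhite 106.0 122.5
w25.png 18.0 nonwhite 106.0 122.0
w25.png 19.0 nonwhite 106.0 121.0
w25.png 20.0 nonwhite 107.0 120.5
w25.png 21.0 nonwhite 106.5 120.5
w25.png 22.0 nonwhite 106.5 120.5
w25.png 23.0 nonwhite 107.0 120.0
w25.png 24.0 nonwhite 107.5 119.0
w25.png 25.0 nonwhite 108.0 119.0
w25.png 26.0 nonwhite 107.5 118.5
w25.png 27.0 nonwhite 108.0 118.0
w27.png 13.0 nonwhite 104.5 113.5
w27.png 14.0 nonwhite 104.0 116.0
w27.png 15.0 nonwhite 104.0 116.0
w27.png 16.0 nonwhite 104.5 116.0
w27.png 17.0 nonwhite 105.0 116.0
w27.png 18.0 nonwhite 106.0 115.5
w27.png 19.0 nonwhite 106.5 115.5
w27.png 20.0 nonwhite 105.5 119.0
w27.png 21.0 nonwhite 100.5 120.5
w27.png 22.0 nonwhite 100.5 120.5
w27.png 23.0 nonwhite 100.5 114.0
w27.png 24.0 nonwhite 100.5 112.5
w27.png 25.0 nonwhite 101.5 112.5
w27.png 26.0 nonwhite 102.0 112.5
w27.png 27.0 nonwhite 102.5 112.5
```

View pics/final.png

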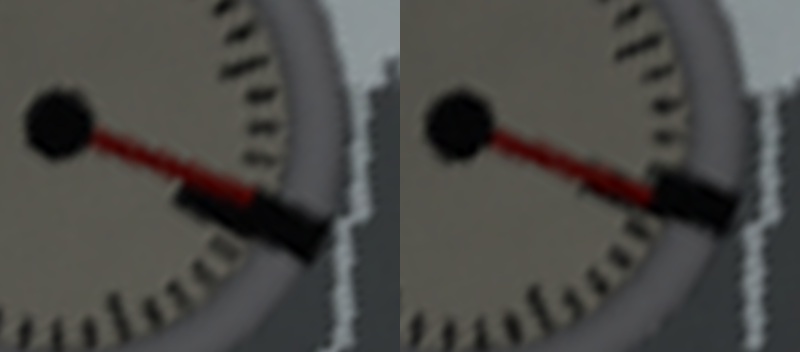

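Request:
play_rows --motion '[[[0,0,-20],[0,0,0]],[[0,0,-30],[0,0,0]],[[0,0,-30],[0,0,0]],[[0,0,-20],[0,0,0]],[[0,0,0],[0,0,0]],[[0,0,0],[0,0,0]],[[0,0,0],[0,0,0]],[[0,0,0],[0,0,0]],[[0,0,0],[0,0,0]],[[0,0,0],[0,0,0]]]'

```text
time_s: 55.32
eef_pos: [676.6, 32.7, 245.4]
ee_rot: [-0.0, 0.859, 0.512, -0.001]
force: [0.5, 0.4, -0.0]
grip_width: 0.995
```

```bash
python3 - <<'E'
from ln import *
from asc import asc
C=snap("wrist","w28.png"); s,R,p=pose(); print(p,s["time_s"])
im=cv2.imread("pics/full_w28.png"); gs=(658.6,-76.8); q=[];d=[]
for a,b in((-270,-270),(270,-270),(270,270),(-270,270)): q.append(proj(C,[gs[0]-b/9,gs[1]-a/9,78])); d.append([a+270,b+270])
o=cv2.warpPerspective(im,cv2.getPerspectiveTransform(np.float32(q),np.float32(d)),(540,540)); asc(o,60)
snap("top","t28.png"); a=cv2.imread("pics/top0.png").astype(int); b=cv2.imread("pics/full_t28.png").astype(int)
# neighbours unmoved? centroid comparison by colour
def cen(g,cond,box):
    m=cond(g)[box[1]:box[3],box[0]:box[2]]; y,x=np.nonzero(m); return (x.mean()+box[0],y.mean()+box[1],len(x))
col={"pink":(lambda g:(g[:,:,2]-g[:,:,1]>30)&(g[:,:,0]-g[:,:,1]>10),(205,165,235,195)),"bush":(lambda g:(g[:,:,2]-g[:,:,0]>90),(240,165,268,192)),"tape":(lambda g:(g[:,:,2]-g[:,:,0]>55)&(g[:,:,2]<205),(385,118,430,165)),"yellow":(lambda g:(g[:,:,1]-g[:,:,0]>90),(380,240,450,310)),"red":(lambda g:(g[:,:,2]-g[:,:,1]>80),(455,185,495,255)),"jar":(lambda g:(g.max(2)-g.min(2)<20)&(g.min(2)>120),(203,140,228,166))}
for n,(f,bx) in col.items(): print(n,np.round(cen(a,f,bx),1),np.round(cen(b,f,bx),1))
E
```

```text
[676.66773369  32.63901994 245.71107704] 55.3667
 ...................................................  ..    
..........................................................  
............................................................
............................................................
.................... .......................................
..................-. .......--............................. 
..   ...............-++%%%+%%%++++--....................... 
.................-+%%############%%%++--..................  
.............-++%#####################%%+-................  
.........--+%############################%+-..............  
.......-+%################################%+-.............  
.....-+%####################################%-...........   
..--+%#######################################%-..........   
..-%%#########################################%-.........   
-++%##########################################%+-......-.   
++%############################################%+-......    
%%##############################################%-......    
%%############
[... 848 characters left out ...]
+%%%%%%#########%%%+-----.. ................        
..-....-++++%%%%%%%%+++---.  .......................        
..-. ...---++++--+++--....    ......................        
.-. ......-..--.............  .....................         
.........--.......-. ..............................         
.........--.......-.  .............................         
pink [218.9 181.1  61. ] [218.9 181.2  63. ]
bush [nan nan  0.] [nan nan  0.]
tape [406.3 140.  303. ] [406.4 140.2 313. ]
yellow [423.5 287.3 115. ] [421.2 279.8 731. ]
red [479.7 234.7 187. ] [479.7 234.7 188. ]
jar [212.5 152.5 129. ] [212.5 152.5 130. ]<stdin>:10: RuntimeWarning: Mean of empty slice.
  ret = ret.dtype.type(ret / rcount)
```

```bash
python3 - <<'E'
from fine import *
fine(*dial("w29.png",(678,32)))
print(ctrl.finish_job())
E
```

```text
score -0.0731 centre off mm [-0.36  1.34] r 20.6 tick phase 2.49 (or 6.51)
r 14.5 dark 111.5..114.0 mid 112.50
r 16.0 dark 111.0..115.0 mid 112.75
r 17.5 dark 112.0..114.0 mid 112.75
r 19.0 dark 65.0..66.0 mid 65.25
r 20.5 dark 108.0..116.5 mid 112.00
r 22.0 dark 101.5..114.0 mid 107.50
r 23.5 dark 103.0..114.0 mid 108.25
r 25.0 dark 103.0..114.0 mid 108.25
r 26.5 dark 103.5..113.5 mid 108.25
pointer dir 110.18, n 1282, perp offset from centre mm -0.21
 r 6 az 107.30 n 216
 r 9 az 108.90 n 217
 r 12 az 109.94 n 232
 r 15 az 108.75 n 213
 r 18 az 109.65 n 220
the job is handed in; nothing more can be done
None
```

The job is done and handed in at about 55 s on the robot clock, with the gripper clear above the dial.

- **Damping knob:** I turned it clockwise to the stop, where the torque rose to about 0.4 N m and the white line stayed at the same angle over repeated pushes. I then turned it back 80°, four clicks. The line measured −169.8°, against −169.6° for exactly four clicks, and a last rough look after release was consistent.
- **Carrier:** the blue carrier stands on the platform, centred to about 1 mm by the wrist camera. The first placing was about 4 mm off sideways, so I lifted it and set it down again.
- **Couplings:** I found only two steel couplings on the bench. Both stand upright in the carrier, one in each compartment.
- **Dial:** after a second, small correction the zero mark measures about 110.5° and the pointer 110.2–110.6°, so it reads zero to within about 0.4°. The mark's angle comes from the tick spacing, because the pointer covers part of the bar.
- **Other objects:** the pink look-alike, jar, tape and screwdriver had not moved between the first and last top views. The check did not work for the bushing or the yellow tray, and I did not measure the mug or carton. I never moved the gripper down near any of these.

**Disagreements:**
- The fingertips really sit about 28 mm behind the reported tool point. My first try at the knob therefore closed on its top with about 6 N and did not turn it. I lowered the later grips to allow for this.
- The loaded pointer angle of about 101° implies 0.64 kg, against roughly 0.76 kg from the stated masses. I set zero to the actual pointer.

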